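# Rack the lids for the tin being packed and bar the rack

## Task

Draw the yellow-handled retaining bar completely out of the lid rack, then stand every lid that has the colour of the tin on the green mat upright in the rack, one to a slot, set down on its rails. When they are all in, thread the bar back through all three eyes until its handle is up against the first post, and let go; leave the lids of the other colour in their stands, and the tins and everything else on the table, where they are.

Things in the scene. Friction and masses are not known exactly. Their poses are not given: they have to be found in the camera images.
- rack: fixed lid rack, origin at its underside's centre on the table, z up. Four slots 16 mm wide between wire tines, at rack y -75, -25, 25, 75 mm, x 0; a lid stands in one on two low rails, its axis along rack y. On the -x side three blue posts have square eyes for the bar, which goes in along rack +y; while in, it runs over the slots' shoulder and lids cannot be lowered past it
- slot0 (a point): centre of a lid seated in slot 0: 51 mm above the table (its top edge at 93 mm); the tines end 59 mm above the table and the gap widens at the top
- slot3 (a point): centre of a lid seated in slot 3: 51 mm above the table (its top edge at 93 mm); slots 1 and 2 lie between, at rack y -25 and 25 mm
- eye0 (a point): centre of the first eye (rack x -40, y -105 mm, 92 mm above the table): 20 x 20 mm clear, 30 x 30 mm outside, post 6 mm thick along rack y. Outside it, towards rack -y, a ledge 36 mm wide and 52 mm long, top 82 mm above the table, carries the bar's handle
- eye2 (a point): centre of the last eye, like the first, at rack y +105 mm; a middle eye just like them stands half way between, at rack y 0
- bar: loose retaining bar, 90 g: rod 10 mm thick, 231 mm long along bar +y, and a yellow handle behind it (y 0 to -50 mm): base plate 36 mm wide, 10 mm thick, level with the rod, on which it lies stably, with an upright fin. Origin on the rod's axis at the handle's front face. At the start fully in: handle on the ledge, origin at rack x -40, y -109 mm, 87 mm above the table, bar y along rack y
- bar_grip (a point): middle of the handle's fin, 48 mm above the rod's axis, 25 mm behind the bar's origin. The fin is 12 mm thick (bar x), 34 mm long, and rises from 5 to 64 mm above the rod's axis: grip its upper half from above, across bar x
- bar_tip (a point): the free end of the rod, on its axis, 231 mm along bar y from the bar's origin; with the bar fully in it stands 17 mm beyond the last eye's centre
- red_lid0: red tin lid, disc 84 mm wide, 12 mm thick, 45 g; may be absent (None). Origin: disc centre; x: its axis. At the start it leans in a small fixed stand, 25 deg from vertical, top edge away from the robot, on two pins under its rim and against a 30 mm wide back plate that ends 8 mm above its centre (along the disc): the upper 34 mm is free to grip across the thickness. Draw it out along its own plane
- red_lid1: red tin lid, disc 84 mm wide, 12 mm thick, 45 g; may be absent (None). Origin: disc centre; x: its axis. At the start it leans in a small fixed stand, 25 deg from vertical, top edge away from the robot, on two pins under its rim and against a 30 mm wide back plate that ends 8 mm above its centre (along the disc): the upper 34 mm is free to grip across the thickness. Draw it out along its own plane
- red_lid2: red tin lid, disc 84 mm wide, 12 mm thick, 45 g; may be absent (None). Origin: disc centre; x: its axis. At the start it leans in a small fixed stand, 25 deg from vertical, top edge away from the robot, on two pins under its rim and against a 30 mm wide back plate that ends 8 mm above its centre (along the disc): the upper 34 mm is free to grip across the thickness. Draw it out along its own plane
- red_lid3: red tin lid, disc 84 mm wide, 12 mm thick, 45 g; may be absent (None). Origin: disc centre; x: its axis. At the start it leans in a small fixed stand, 25 deg from vertical, top edge away from the robot, on two pins under its rim and against a 30 mm wide back plate that ends 8 mm above its centre (along the disc): the upper 34 mm is free to grip across the thickness. Draw it out along its own plane
- white_lid0: white tin lid, disc 84 mm wide, 12 mm thick, 45 g; may be absent (None). Origin: disc centre; x: its axis. At the start it leans in a small fixed stand, 25 deg from vertical, top edge away from the robot, on two pins under its rim and against a 30 mm wide back plate that ends 8 mm above its centre (along the disc): the upper 34 mm is free to grip across the thickness. Draw it out along its own plane
- white_lid1: white tin lid, disc 84 mm wide, 12 mm thick, 45 g; may be absent (None). Origin: disc centre; x: its axis. At the start it leans in a small fixed stand, 25 deg from vertical, top edge away from the robot, on two pins under its rim and against a 30 mm wide back plate that ends 8 mm above its centre (along the disc): the upper 34 mm is free to grip across the thickness. Draw it out along its own plane
- white_lid2: white tin lid, disc 84 mm wide, 12 mm thick, 45 g; may be absent (None). Origin: disc centre; x: its axis. At the start it leans in a small fixed stand, 25 deg from vertical, top edge away from the robot, on two pins under its rim and against a 30 mm wide back plate that ends 8 mm above its centre (along the disc): the upper 34 mm is free to grip across the thickness. Draw it out along its own plane
- white_lid3: white tin lid, disc 84 mm wide, 12 mm thick, 45 g; may be absent (None). Origin: disc centre; x: its axis. At the start it leans in a small fixed stand, 25 deg from vertical, top edge away from the robot, on two pins under its rim and against a 30 mm wide back plate that ends 8 mm above its centre (along the disc): the upper 34 mm is free to grip across the thickness. Draw it out along its own plane
- red_tin: an open red tin, 82 mm in diameter, 105 mm tall, origin at the centre of its underside; stands on the green or on the grey mat; leave it alone
- white_tin: an open white tin, 82 mm in diameter, 105 mm tall, origin at the centre of its underside; stands on the green or on the grey mat; leave it alone
- green_mat: green square mat, 160 mm, 3 mm thick, origin at its centre underneath: the tin standing on it is the one being packed now; the other tin, on a dark grey mat of the same size, waits for later
- biscuit_plate: bystander: white plate 150 mm in diameter with three stacks of biscuits, 48 mm high
- sprinkle_jar: bystander: amber jar, 52 mm in diameter, 85 mm high
- spatula: bystander: spatula lying to the far left
- tape_roll: bystander: orange tape roll, 90 mm across, 24 mm high, lying flat
- shaker: bystander: steel sugar shaker, 48 mm in diameter, 80 mm high, standing beyond the bar's path
Things that resemble listed ones, but are neither listed nor needed, are in the scene too. Leave any orange or purple look-alike of the white_lid0 alone.

How it is judged:
On the way, in this order (a step that is already met when the one before it is completed fails the run):
1. the bar is drawn completely out of the rack's eyes (y of bar_tip in the frame of rack below -0.112 m), for 0.2 s.
2. with the bar still out, every lid of the called-for colour stands in the rack (((horizontal distance between red_tin and green_mat below 0.1 m and (x of red_lid0 in the frame of rack between -0.01 and 0.01 m and y of red_lid0 in the frame of rack between -0.09 and 0.09 m and z of red_lid0 in the frame of rack between 0.047 and 0.056 m and angle between the x axis of red_lid0 and the y axis of rack, either way round below 0.2 rad and linear speed of red_lid0 below 0.02 m/s) and (x of red_lid1 in the frame of rack between -0.01 and 0.01 m and y of red_lid1 in the frame of rack between -0.09 and 0.09 m and z of red_lid1 in the frame of rack between 0.047 and 0.056 m and angle between the x axis of red_lid1 and the y axis of rack, either way round below 0.2 rad and linear speed of red_lid1 below 0.02 m/s) and (x of red_lid2 in the frame of rack between -0.01 and 0.01 m and y of red_lid2 in the frame of rack between -0.09 and 0.09 m and z of red_lid2 in the frame of rack between 0.047 and 0.056 m and angle between the x axis of red_lid2 and the y axis of rack, either way round below 0.2 rad and linear speed of red_lid2 below 0.02 m/s) and (x of red_lid3 in the frame of rack between -0.01 and 0.01 m and y of red_lid3 in the frame of rack between -0.09 and 0.09 m and z of red_lid3 in the frame of rack between 0.047 and 0.056 m and angle between the x axis of red_lid3 and the y axis of rack, either way round below 0.2 rad and linear speed of red_lid3 below 0.02 m/s)) or (horizontal distance between white_tin and green_mat below 0.1 m and (x of white_lid0 in the frame of rack between -0.01 and 0.01 m and y of white_lid0 in the frame of rack between -0.09 and 0.09 m and z of white_lid0 in the frame of rack between 0.047 and 0.056 m and angle between the x axis of white_lid0 and the y axis of rack, either way round below 0.2 rad and linear speed of white_lid0 below 0.02 m/s) and (x of white_lid1 in the frame of rack between -0.01 and 0.01 m and y of white_lid1 in the frame of rack between -0.09 and 0.09 m and z of white_lid1 in the frame of rack between 0.047 and 0.056 m and angle between the x axis of white_lid1 and the y axis of rack, either way round below 0.2 rad and linear speed of white_lid1 below 0.02 m/s) and (x of white_lid2 in the frame of rack between -0.01 and 0.01 m and y of white_lid2 in the frame of rack between -0.09 and 0.09 m and z of white_lid2 in the frame of rack between 0.047 and 0.056 m and angle between the x axis of white_lid2 and the y axis of rack, either way round below 0.2 rad and linear speed of white_lid2 below 0.02 m/s) and (x of white_lid3 in the frame of rack between -0.01 and 0.01 m and y of white_lid3 in the frame of rack between -0.09 and 0.09 m and z of white_lid3 in the frame of rack between 0.047 and 0.056 m and angle between the x axis of white_lid3 and the y axis of rack, either way round below 0.2 rad and linear speed of white_lid3 below 0.02 m/s))) and y of bar_tip in the frame of rack below -0.112 m), for 0.3 s.
3. the bar is back through all three eyes, handle against the first post (y of bar in the frame of rack between -0.125 and -0.098 m and x of bar in the frame of rack between -0.052 and -0.028 m and z of bar in the frame of rack between 0.078 and 0.103 m and y of bar_tip in the frame of rack above 0.106 m and x of bar_tip in the frame of rack between -0.052 and -0.028 m and z of bar_tip in the frame of rack between 0.078 and 0.106 m), for 0.2 s.
At the end, for the whole second after the job is handed in: every lid of the called-for colour stands in a slot (axis within 0.2 rad of rack y, centre within 10 mm of the midline, 47 to 56 mm up); the bar lies through all three eyes, handle face within 20 mm of the first eye's centre; all released and at rest (all of step 3 and ((horizontal distance between red_tin and green_mat below 0.1 m and (x of red_lid0 in the frame of rack between -0.01 and 0.01 m and y of red_lid0 in the frame of rack between -0.09 and 0.09 m and z of red_lid0 in the frame of rack between 0.047 and 0.056 m and angle between the x axis of red_lid0 and the y axis of rack, either way round below 0.2 rad and linear speed of red_lid0 below 0.02 m/s) and (x of red_lid1 in the frame of rack between -0.01 and 0.01 m and y of red_lid1 in the frame of rack between -0.09 and 0.09 m and z of red_lid1 in the frame of rack between 0.047 and 0.056 m and angle between the x axis of red_lid1 and the y axis of rack, either way round below 0.2 rad and linear speed of red_lid1 below 0.02 m/s) and (x of red_lid2 in the frame of rack between -0.01 and 0.01 m and y of red_lid2 in the frame of rack between -0.09 and 0.09 m and z of red_lid2 in the frame of rack between 0.047 and 0.056 m and angle between the x axis of red_lid2 and the y axis of rack, either way round below 0.2 rad and linear speed of red_lid2 below 0.02 m/s) and (x of red_lid3 in the frame of rack between -0.01 and 0.01 m and y of red_lid3 in the frame of rack between -0.09 and 0.09 m and z of red_lid3 in the frame of rack between 0.047 and 0.056 m and angle between the x axis of red_lid3 and the y axis of rack, either way round below 0.2 rad and linear speed of red_lid3 below 0.02 m/s)) or (horizontal distance between white_tin and green_mat below 0.1 m and (x of white_lid0 in the frame of rack between -0.01 and 0.01 m and y of white_lid0 in the frame of rack between -0.09 and 0.09 m and z of white_lid0 in the frame of rack between 0.047 and 0.056 m and angle between the x axis of white_lid0 and the y axis of rack, either way round below 0.2 rad and linear speed of white_lid0 below 0.02 m/s) and (x of white_lid1 in the frame of rack between -0.01 and 0.01 m and y of white_lid1 in the frame of rack between -0.09 and 0.09 m and z of white_lid1 in the frame of rack between 0.047 and 0.056 m and angle between the x axis of white_lid1 and the y axis of rack, either way round below 0.2 rad and linear speed of white_lid1 below 0.02 m/s) and (x of white_lid2 in the frame of rack between -0.01 and 0.01 m and y of white_lid2 in the frame of rack between -0.09 and 0.09 m and z of white_lid2 in the frame of rack between 0.047 and 0.056 m and angle between the x axis of white_lid2 and the y axis of rack, either way round below 0.2 rad and linear speed of white_lid2 below 0.02 m/s) and (x of white_lid3 in the frame of rack between -0.01 and 0.01 m and y of white_lid3 in the frame of rack between -0.09 and 0.09 m and z of white_lid3 in the frame of rack between 0.047 and 0.056 m and angle between the x axis of white_lid3 and the y axis of rack, either way round below 0.2 rad and linear speed of white_lid3 below 0.02 m/s))) and linear speed of bar below 0.02 m/s and angular speed of bar below 0.2 rad/s); the robot touches nothing.
It fails at once if a lid of the other colour is moved from its stand (more than 15 mm) ((horizontal distance between red_tin and green_mat below 0.1 m and distance of any of white_lid0, white_lid1, white_lid2, white_lid3 from where it was at the start of the episode above 0.015 m) or (horizontal distance between white_tin and green_mat below 0.1 m and distance of any of red_lid0, red_lid1, red_lid2, red_lid3 from where it was at the start of the episode above 0.015 m)).
It fails at once if a tin is shifted by more than 20 mm or a bystander by more than 30 mm (distance of any of biscuit_plate, sprinkle_jar, spatula, tape_roll, shaker from where it was at the start of the episode above 0.03 m or distance of any of red_tin, white_tin from where it was at the start of the episode above 0.02 m).
Of red_lid0, red_lid1, red_lid2, red_lid3 only 3 to 4 are there at a start; the rules pass over those that are not, and their reading is None.
Of white_lid0, white_lid1, white_lid2, white_lid3 only 3 to 4 are there at a start; the rules pass over those that are not, and their reading is None.
At some moment in a run one of bar may be knocked a few centimetres aside while the robot is not near it.
It also fails if it takes over 208 s, if anything falls off the work surface, if the arm or the gripper's body presses on something with over 40 N, if the wrist force passes 120 N, or if a joint passes its speed limit or range.

## Robot

A 6-joint arm with a two-finger parallel gripper is mounted at the origin on the work surface. World frame = base frame: x ahead of the robot, y to its left, z up, the work surface at z = 0. Lengths are in m, angles in rad, forces in N, time in s.
With the tool pointing down it reaches from about 0.35 to 0.875 m from the base axis. Payload 4.2 kg.
Tool frame: the origin (TCP) lies midway between the tips of the shut fingers; the grasp point (between the pads) lies 19 mm behind it; x points along the fingers, y is the direction in which the jaws open and shut, and the axes are right-handed (so a half turn about x gives the same grasp; the last joint's range is limited). The gripper opens to 85 mm and grips with 20 to 120 N. Pads are 22 mm wide; open, the fingers measure 114 mm over their backs; the gripper's body (76 mm by 85 mm) begins 54 mm behind the grasp point. The pads swing forward as they close: fully open they stand 13 mm farther back than shut.
Start: joints at [-0.958, 0.385, 0.008, 0, -1.194, -0.259], TCP at [0.217, -0.586, 0.231] pointing down, gripper open.
Joint ranges: [-3.14, 3.14], [-1.21, 2.06], [-1.07, 1.41], [-3.16, 2.05], [-2.99, -0.16], [-3.1, 3.1]. Speed limits (rad/s): [2.79, 2.79, 3.14, 3.14, 3.14, 3.14].

## Interface

Orientations are given as a rotation vector (axis times angle).
In Python, from station import sensors, cams, order gives the robot as it stands.
- The arm moves only by the tool send_rows, never from a script. Its argument "steps" is a list of rows, each an object with "delta_pos": the shift along the tool's x, y, z in cm, a list of three; "dr": the turn, a rotation vector about the tool's x, y, z in units of 8 degrees (1.0 is 8 degrees), a list of three. A call has 1 to 8 rows; each row is the pose to reach, as a shift and turn from the pose commanded when the call began, along the tool's axes at that moment; what a row does not reach only later rows make up. A row lasts 1/8 s, in which the tool goes at most 62.5 mm and 10.7 degrees, less where a joint would pass 70% of its speed; a pose out of reach is approached as far as the arm can. A call with a gripper value outside its range is refused whole. "fingers" is the finger opening in cm, from 0 to 8.54, set as the call begins (left out, the last holds). The fingers move at their own pace and stop on an object; "force" is the grip in N (left out, the last holds). Time passes only in rows, so rows that repeat a pose let the fingers close. It gives the time, the measured TCP pose, the force and the opening at its end, in the units of the state.
- sensors.get_state(): the state, without advancing time (a new reading comes with each control period).
- cams.read_camera(name): name is "side" or "top"; returns the picture (480x640x3 uint8, red, green, blue); there is no depth.
- cams.get_calibration(name): a dict with "mtx" (3x3 intrinsics, pixels), "distortion" ([k1, k2, p1, p2, k3] as OpenCV has them; the pictures are not rectified), "rvec" (rotation vector, rad) and "tvec" (3), from world to camera coordinates, as OpenCV has them. Camera axes: x right, y down, z forward; pixel columns grow to the right and rows downward; lengths in m; the calibration is good to about 2 mm. A picture is of the moment at which its call begins. get_calibration takes no time and is no camera call.
- order.job_done(): hands the job in, once; it reports no verdict.
The state is a dict: "time_s": time; "joints": joint angles; "qd": joint speeds; "joint_efforts": joint torques, N m; "tool_pos": TCP position; "tcp_rot": TCP orientation; "force": force on the tool from outside, world axes, zero at the start; "moment": the same for the moment, N m; "width": finger opening in m.
Only numpy, scipy, OpenCV 4.12 (cv2) and the standard library are available. Lean on these libraries where they do the work, as an engineer would, in place of code of your own. Each camera call takes 0.05 s, during which the arm holds its last target.

## Working session

There is one attempt and no reset: what is moved stays moved. The work goes in short steps, Python scripts to look and compute and a tool call to move; the robot and the scene stay as the last step left them, time stands still between calls to the robot, and variables do not carry over. Pictures are saved under pics/ and viewed, and the job is handed in when it is done.

Besides the shell and the picture viewer there is one more tool, called after "Request:" by a JSON object that holds its "op" and its "data", one argument or row to a line. send_rows: Moves the arm, as the interface text tells. Its arguments: {"type":"object","properties":{"steps":{"type":"array"},"fingers":{"type":"number"},"force":{"type":"number"}},"required":["steps"]}

```bash
ls; mkdir -p pics
python3 - <<'E'
from station import sensors,cams,order
import cv2
print(sensors.get_state())
for n in("top","side"):
    cv2.imwrite(f"pics/{n}0.png",cams.read_camera(n)[:,:,::-1]); print(cams.get_calibration(n))
E
```

```text
pics
{'time_s': 0.0, 'joints': array([-9.58411702e-01,  3.85571398e-01,  6.60458094e-03, -5.02276242e-04,
       -1.19398395e+00, -2.58598688e-01]), 'qd': array([-0.00045576, -0.00021137, -0.0001829 ,  0.00163238,  0.00033586,
       -0.00051443]), 'joint_efforts': array([ 4.22857956e-04, -3.92292666e+01,  1.88401794e+01,  4.18603644e+00,
       -4.57344446e-03, -1.51986745e-05]), 'tool_pos': array([ 0.2163451 , -0.5857338 ,  0.23020382]), 'tcp_rot': array([-0.27577777,  1.55341638,  0.27917012]), 'force': array([ 0.63060737, -0.50035536, -0.39934784]), 'moment': array([ 0.04060901,  0.03263609, -0.05779776]), 'width': 0.08553355780825363}
{'mtx': array([[597.36365724,   0.        , 325.80245948],
       [  0.        , 597.36365724, 232.63504619],
       [  0.        ,   0.        ,   1.        ]]), 'distortion': array([-0.02329955,  0.        ,  0.        ,  0.        ,  0.        ]), 'rvec': array([ 2.15849985, -2.15028434,  0.14680597]), 'tvec': array([0.00560851, 0.53623625, 1.39550778])}
{'mtx': array([[548.9111253 ,   0.        , 316.70445155],
       [  0.        , 548.9111253 , 242.06668402],
       [  0.        ,   0.        ,   1.        ]]), 'distortion': array([-0.15551857,  0.        ,  0.        ,  0.        ,  0.        ]), 'rvec': array([ 0.67781224, -2.70077218,  1.00798949]), 'tvec': array([0.4412911 , 0.23972206, 1.22241456])}
```

View pics/top0.png

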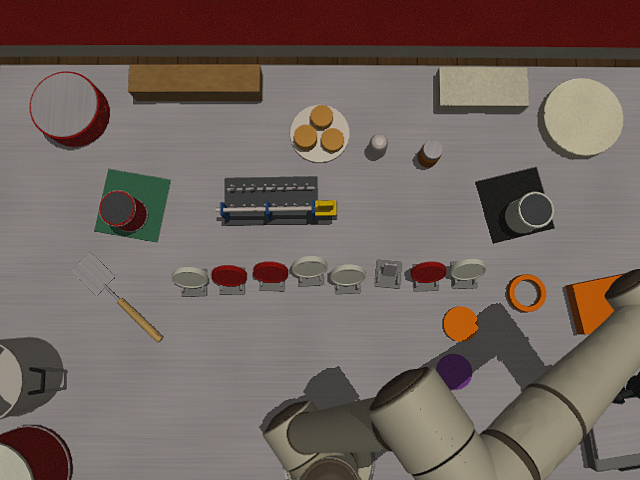

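View pics/side0.png

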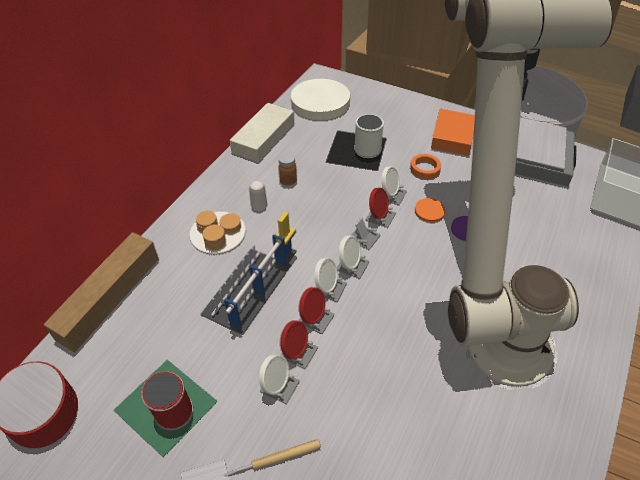

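```bash
cat > h.py <<'E'
import cv2,numpy as np
from scipy.spatial.transform import Rotation as R
from station import sensors,cams,order
C={n:cams.get_calibration(n) for n in("top","side")}
def cam(n):
    c=C[n];Rm=cv2.Rodrigues(np.array(c['rvec']))[0];return c['mtx'],c['distortion'],Rm,np.array(c['tvec']).ravel()
def ray(n,uv):
    K,D,Rm,t=cam(n);p=cv2.undistortPoints(np.array([[uv]],float),K,D)[0,0]
    d=Rm.T@np.array([p[0],p[1],1]);return -Rm.T@t,d/np.linalg.norm(d)
def plane(n,uv,z):
    o,d=ray(n,uv);return o+d*(z-o[2])/d[2]
def tri(uv1,uv2):
    o1,d1=ray('top',uv1);o2,d2=ray('side',uv2)
    s=np.linalg.lstsq(np.c_[d1,-d2],o2-o1,rcond=None)[0];a=o1+d1*s[0];b=o2+d2*s[1];return (a+b)/2,np.linalg.norm(a-b)
def proj(n,p):
    K,D,Rm,t=cam(n);return cv2.projectPoints(np.atleast_2d(np.array(p,float)),cv2.Rodrigues(Rm)[0],t,K,D)[0][:,0]
def snap(n,name,box=None,k=4):
    im=cams.read_camera(n)[:,:,::-1].copy()
    if box: 
        x0,y0,x1,y1=box; cr=cv2.resize(im[y0:y1,x0:x1],None,fx=k,fy=k,interpolation=cv2.INTER_CUBIC);cv2.imwrite(f"pics/{name}.png",cr)
    else: cv2.imwrite(f"pics/{name}.png",im)
    return im
def pose():
    s=sensors.get_state();return np.array(s['tool_pos']),R.from_rotvec(s['tcp_rot'])
E
python3 - <<'E'
import cv2
a=cv2.imread('pics/top0.png');b=cv2.imread('pics/side0.png')
def cr(im,x0,y0,x1,y1,k,n):cv2.imwrite(f'pics/{n}.png',cv2.resize(im[y0:y1,x0:x1],None,fx=k,fy=k,interpolation=cv2.INTER_CUBIC))
cr(a,205,165,345,235,5,'c1');cr(a,160,250,490,300,2.4,'c2');cr(b,200,205,305,340,4,'c3');cr(b,255,160,410,405,2.4,'c4')
E
```

```text
(no output)
```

View pics/c1.png

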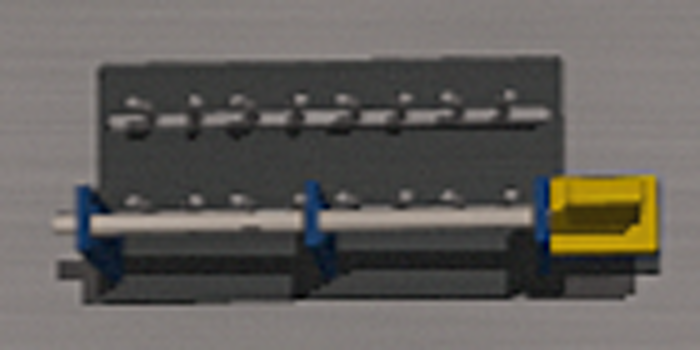

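View pics/c2.png

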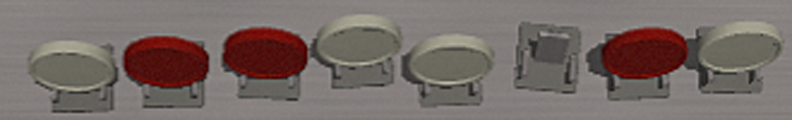

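View pics/c3.png

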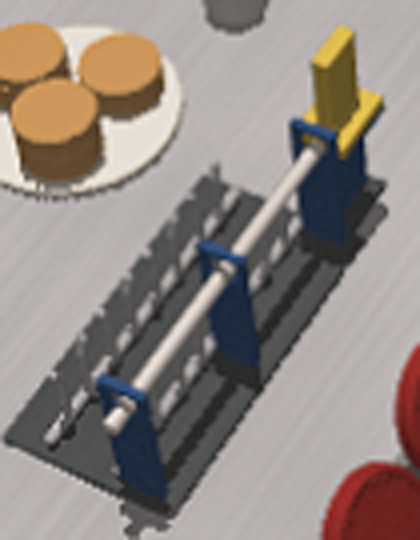

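View pics/c4.png

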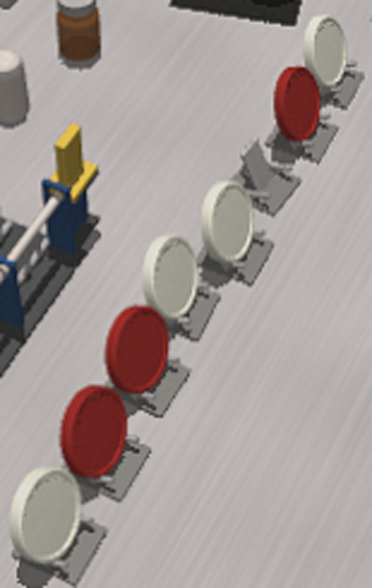

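```bash
cat > m.py <<'E'
from h import *
a=cv2.imread('pics/top0.png');b=cv2.imread('pics/side0.png')
for nm,t,s,z in [('last+x',(83,186),(99,378),.107),('mid+x',(311,182),(202,241),.107),('first+x',(541,179),(293,121),.107)]:
    t=np.array(t)/5+[205,165];s=np.array(s)/4+[200,205]
    p,e=tri(t,s);print(nm,p.round(4),round(e,4),plane('top',t,z).round(4),plane('side',s,z).round(4))
def red(im):
    h=cv2.cvtColor(im,cv2.COLOR_BGR2HSV);m=((h[...,0]<8)|(h[...,0]>172))&(h[...,1]>150)&(h[...,2]>60)
    return m.astype('uint8')*255
def blobs(im,box):
    m=red(im);k=np.zeros_like(m);x0,y0,x1,y1=box;k[y0:y1,x0:x1]=m[y0:y1,x0:x1]
    cs=cv2.findContours(k,cv2.RETR_EXTERNAL,cv2.CHAIN_APPROX_NONE)[0];out=[]
    for c in cs:
        if cv2.contourArea(c)<150: continue
        M=cv2.moments(c);out.append(((M['m10']/M['m00'],M['m01']/M['m00']),cv2.fitEllipse(c)))
    return out
T=sorted(blobs(a,(160,240,490,310)),key=lambda q:q[0][0]);S=sorted(blobs(b,(250,160,420,400)),key=lambda q:-q[0][1])
def nrm(n,c,el):
    # 3D major axis dir
    th=np.deg2rad(el[2]+ (90 if el[1][1]>el[1][0] else 0));v=np.array([np.cos(th),np.sin(th)])*10
    o,d1=ray(n,np.array(el[0])-v);_,d2=ray(n,np.array(el[0])+v);_,d=ray(n,el[0]);m=d2-d1;m-=d*(m@d);m/=np.linalg.norm(m)
    # n=(cos25 cos y, cos25 sin y, -? )
    best=[]
    for s in(1,-1):
        # n = (-cos25*cos y, -cos25 sin y, s)... solve linear trig
        A,B,Cc=m[0]*np.cos(np.deg2rad(25)),m[1]*np.cos(np.deg2rad(25)),-m[2]*s*np.sin(np.deg2rad(25))
        r=np.hypot(A,B);ph=np.arctan2(B,A)
        for q in(1,-1):best.append((s,round(np.rad2deg(((ph+q*np.arccos(np.clip(Cc/r,-1,1))+np.pi)%(2*np.pi))-np.pi),1)))
    return best
for (t,te),(s,se) in zip(T,S):
    p,e=tri(t,s);print(np.round(t,1),np.round(s,1),p.round(4),round(e,4),te[1:],se[1:]);print('  top',nrm('top',t,te),'side',nrm('side',s,se))
E
python3 m.py
```

```text
last+x [0.596  0.247  0.1044] 0.0012 [0.5961 0.2469 0.107 ] [0.594  0.2482 0.107 ]
mid+x [0.5971 0.1418 0.1076] 0.0025 [0.5983 0.1424 0.107 ] [0.5961 0.1411 0.107 ]
first+x [0.5998 0.0367 0.1048] 0.0016 [0.6002 0.037  0.107 ] [0.5979 0.0381 0.107 ]
[228.9 275.3] [293.6 339.4] [0.4318 0.235  0.0489] 0.0011 ((20.0802059173584, 35.45409393310547), 93.59867095947266) ((25.679346084594727, 37.807350158691406), 8.521169662475586)
  top [(1, np.float64(-178.5)), (1, np.float64(-7.2)), (-1, np.float64(172.8)), (-1, np.float64(1.5))] side [(1, np.float64(-177.2)), (1, np.float64(34.2)), (-1, np.float64(-145.8)), (-1, np.float64(2.8))]
[270.2 271.8] [311.8 305.2] [0.4401 0.1377 0.0496] 0.0016 ((20.115081787109375, 35.10930633544922), 93.17520141601562) ((24.277631759643555, 35.95227813720703), 7.179295063018799)
  top [(1, np.float64(179.9)), (1, np.float64(-5.1)), (-1, np.float64(174.9)), (-1, np.float64(-0.1))] side [(1, np.float64(-179.0)), (1, np.float64(37.7)), (-1, np.float64(-142.3)), (-1, np.float64(1.0))]
[428.2 271.8] [378.4 202.6] [ 0.4413 -0.2339  0.0506] 0.0017 ((19.913393020629883, 35.12879943847656), 82.51712799072266) ((17.5733699798584, 30.53943634033203), 178.10995483398438)
  top [(1, np.float64(-177.7)), (1, np.float64(12.1)), (-1, np.float64(-167.9)), (-1, np.float64(2.3))] side [(1, np.float64(58.7)), (1, np.float64(-176.8)), (-1, np.float64(3.2)), (-1, np.float64(-121.3))]
```

```bash
cat > m2.py <<'E'
from h import *
a=cv2.imread('pics/top0.png');b=cv2.imread('pics/side0.png')
for z in(.059,.05):
  for row in(200,103):
    print(z,row,[plane('top',(x/5+205,y/5+165),z)[:2].round(4).tolist() for x,y in ((138,row),(195,row-1),(243,row-2),(300,row-3),(348,row-3),(405,row-3),(451,row-4),(510,row-6))])
for p in((100,65),(562,57)): print('plate',plane('top',(p[0]/5+205,p[1]/5+165),.004).round(4))
for nm,t in (('handle right edge mid',(657,214)),('rod tip',(55,222))):print(nm,plane('top',(t[0]/5+205,t[1]/5+165),.09).round(4))
yaw=np.deg2rad(1.06);O=np.array([.622,.1425,0]);Rz=R.from_euler('z',yaw)
P={'grip':(-.04,-.134,.135),'fintop':(-.04,-.134,.151),'tip':(-.04,.122,.087),'s0':(0,-.075,.059),'s1':(0,-.025,.059),'s2':(0,.025,.059),'s3':(0,.075,.059),'f1':(-.025,-.105,.107),'f2':(-.055,-.105,.107),'l1':(-.025,.105,.107),'l2':(-.055,.105,.107),'hb':(-.058,-.159,.092),'hb2':(-.022,-.159,.092)}
for n,im,box,k in(('top',a,(205,165,345,235),5),('side',b,(200,205,305,340),4)):
    c=cv2.resize(im[box[1]:box[3],box[0]:box[2]],None,fx=k,fy=k)
    for q,p in P.items():
        u=proj(n,Rz.apply(p)+O)[0];u=((u-box[:2])*k+k/2-.5).astype(int);cv2.drawMarker(c,tuple(int(i) for i in u),(0,255,0),0,8)
    cv2.imwrite(f'pics/ov_{n}.png',c)
pt,Rt=pose();print(Rt.as_matrix().round(3))
E
python3 m2.py
```

```text
0.059 200 [[0.5983, 0.2289], [0.5989, 0.2019], [0.5994, 0.1792], [0.6, 0.1521], [0.6001, 0.1294], [0.6002, 0.1023], [0.6008, 0.0805], [0.6019, 0.0526]]
0.059 103 [[0.6452, 0.2301], [0.6458, 0.2029], [0.6464, 0.1801], [0.6469, 0.1529], [0.647, 0.1301], [0.6472, 0.1029], [0.6477, 0.081], [0.6488, 0.0529]]
0.05 200 [[0.5999, 0.2303], [0.6005, 0.2031], [0.6011, 0.1802], [0.6017, 0.153], [0.6018, 0.1301], [0.6019, 0.1029], [0.6024, 0.081], [0.6035, 0.0528]]
0.05 103 [[0.6471, 0.2315], [0.6477, 0.2042], [0.6483, 0.1812], [0.6489, 0.1538], [0.649, 0.1308], [0.6491, 0.1035], [0.6497, 0.0815], [0.6508, 0.0532]]
plate [0.6761 0.258  0.004 ]
plate [0.6811 0.0289 0.004 ]
handle right edge mid [ 0.5871 -0.0165  0.09  ]
rod tip [0.5822 0.2623 0.09  ]
[[-0.001 -0.346  0.938]
 [ 0.002  0.938  0.346]
 [-1.     0.002 -0.   ]]
```

View pics/ov_top.png

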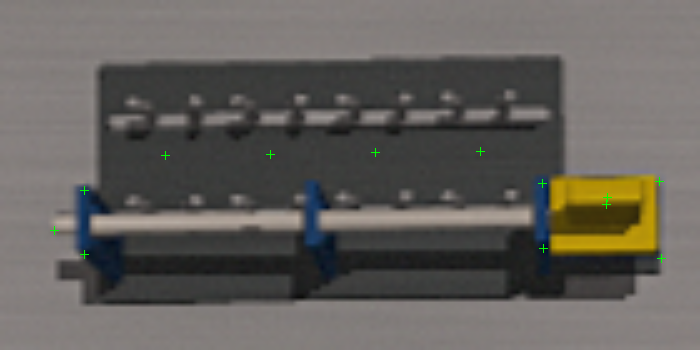

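View pics/ov_side.png

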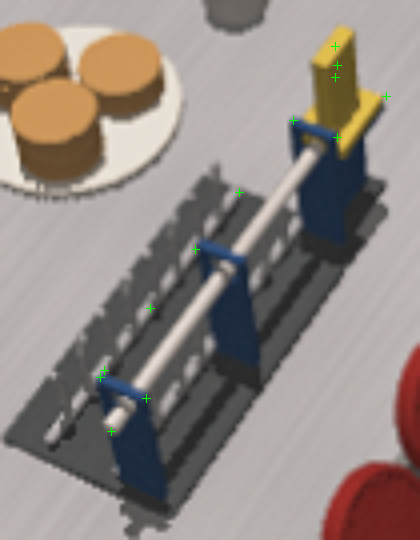

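```bash
cat >> h.py <<'E'
RY=np.deg2rad(1.06);RO=np.array([.6235,.142,0.]);RR=R.from_euler('z',RY)
def rk(p): return RR.apply(p)+RO
def rot(xd,yd):
    x=np.array(xd,float);x/=np.linalg.norm(x);y=np.array(yd,float);y-=x*(x@y);y/=np.linalg.norm(y);return R.from_matrix(np.c_[x,y,np.cross(x,y)])
def down(yawdeg): 
    a=np.deg2rad(yawdeg);return rot((0,0,-1),(np.cos(a),np.sin(a),0))
def go(p,Rt):
    p0,R0=pose();d=R0.inv().apply(np.array(p)-p0)*100;dr=np.rad2deg((R0.inv()*Rt).as_rotvec())/8
    s=sensors.get_state()
    print('delta',d.round(2).tolist(),'dr',dr.round(3).tolist(),'rows>=',round(max(np.linalg.norm(d)/6.25,np.linalg.norm(dr)*8/10.7),1),'t',round(s['time_s'],2),'w',round(s['width'],4),'F',np.round(s['force'],1),'j',np.round(s['joints'],2))
E
python3 -c "
from h import *
print(rk((-.04,-.134,.135)))
go((.586,.008,.22),down(181.06))"
```

```text
[0.58598577 0.00728295 0.135     ]
delta [1.11, 42.9, 55.24] dr [-8.85, 0.008, -0.012] rows>= 11.2 t 0.1 w 0.0853 F [0.3 0.2 0.1] j [-0.96  0.39  0.01 -0.   -1.19 -0.26]
```

Request:
{"op": "send_rows", "data": {
  "steps": [
    {"delta_pos": [0,3.5,4.6],"dr": [-0.8,0,0]},
    {"delta_pos": [0,7.1,9.2],"dr": [-1.5,0,0]},
    {"delta_pos": [0,10.7,13.8],"dr": [-2.2,0,0]},
    {"delta_pos": [0,14.3,18.4],"dr": [-3,0,0]},
    {"delta_pos": [0,17.9,23],"dr": [-3.7,0,0]},
    {"delta_pos": [0,21.5,27.6],"dr": [-4.4,0,0]},
    {"delta_pos": [0,25,32.2],"dr": [-5.2,0,0]},
    {"delta_pos": [0,28.6,36.8],"dr": [-5.9,0,0]}
  ],
  "fingers": 5
}}

```text
time_s: 1.1
tool_pos: [0.4632, -0.1886, 0.2312]
tcp_rot: [-0.917, 1.369, 0.918]
force: [0.7, -0.2, 0.6]
width: 0.0503
```

```bash
python3 -c "
from h import *
go((.586,.007,.20),down(181.06))"
```

```text
delta [3.12, -3.93, 22.76] dr [-2.924, 0.0, -0.002] rows>= 3.7 t 1.1 w 0.0503 F [ 0.7 -0.2  0.6] j [-0.06  0.17 -0.29 -0.   -1.11 -0.33]
```

Request:
{"op": "send_rows", "data": {
  "steps": [
    {"delta_pos": [0,-1,5.7],"dr": [-0.75,0,0]},
    {"delta_pos": [0,-2,11.4],"dr": [-1.5,0,0]},
    {"delta_pos": [0,-3,17],"dr": [-2.2,0,0]},
    {"delta_pos": [0,-3.9,22.7],"dr": [-2.92,0,0]},
    {"delta_pos": [3.1,-3.93,22.76],"dr": [-2.92,0,0]},
    {"delta_pos": [3.1,-3.93,22.76],"dr": [-2.92,0,0]}
  ]
}}

```text
time_s: 1.85
tool_pos: [0.5843, 0.005, 0.1972]
tcp_rot: [-1.218, 1.208, 1.225]
force: [0.5, -0.6, -1.1]
width: 0.0502
```

```bash
python3 -c "
from h import *
snap('top','t1',(265,145,385,235),6);snap('side','s1',(210,140,350,280),4)
go((.586,.007,.118),down(181.06))"
```

```text
delta [8.26, 0.0, 0.28] dr [-0.03, -0.005, -0.003] rows>= 1.3 t 1.95 w 0.0499 F [ 0.5 -0.   0.5] j [ 0.28  0.34 -0.14  0.   -1.09 -0.27]
```

View pics/s1.png

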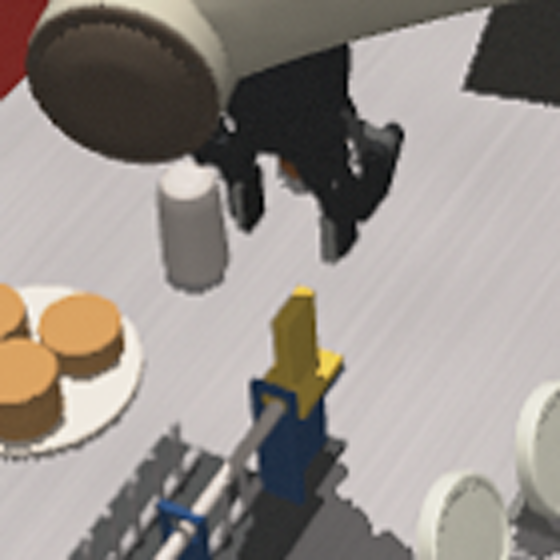

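View pics/t1.png

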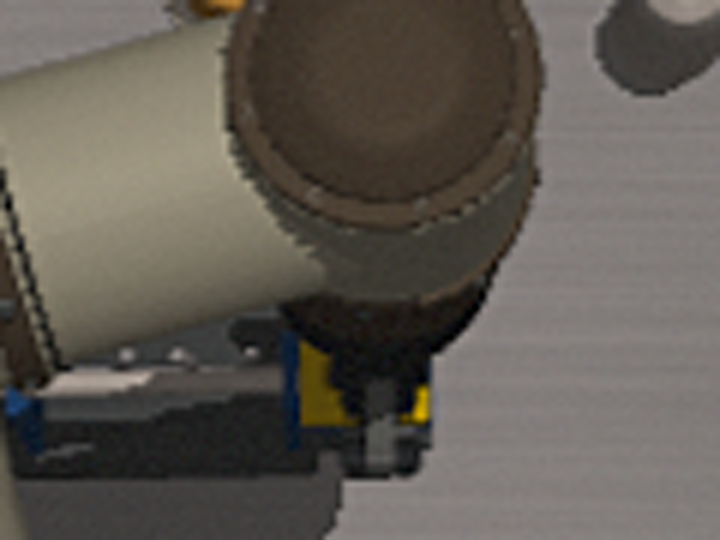

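Side view: the open jaws at about (220–340, 200–250 crop) straddle the fin at (295,330 crop). Lowering and gripping.

Request:
{"op": "send_rows", "data": {
  "steps": [
    {"delta_pos": [2,0,0.25],"dr": [0,0,0]},
    {"delta_pos": [4,0,0.25],"dr": [0,0,0]},
    {"delta_pos": [6,0,0.25],"dr": [0,0,0]},
    {"delta_pos": [8.2,0,0.25],"dr": [0,0,0]},
    {"delta_pos": [8.2,0,0.25],"dr": [0,0,0]}
  ]
}}

```text
time_s: 2.58
tool_pos: [0.5856, 0.0063, 0.1183]
tcp_rot: [-1.219, 1.204, 1.22]
force: [-0.8, -0.5, 0.8]
width: 0.0505
```

Request:
{"op": "send_rows", "data": {
  "steps": [
    {"delta_pos": [0,0,0],"dr": [0,0,0]},
    {"delta_pos": [0,0,0],"dr": [0,0,0]},
    {"delta_pos": [0,0,0],"dr": [0,0,0]},
    {"delta_pos": [0,0,0],"dr": [0,0,0]},
    {"delta_pos": [0,0,0],"dr": [0,0,0]}
  ],
  "fingers": 0,
  "force": 50
}}

```text
time_s: 3.2
tool_pos: [0.5872, 0.0072, 0.1199]
tcp_rot: [-1.222, 1.2, 1.218]
force: [-0.2, -0.3, 5.5]
width: 0.0114
```

```bash
python3 -c "
from h import *
snap('side','s2',(210,140,350,280),4)
go((.586,.007,.118),down(181.06))"
```

```text
delta [0.19, 0.12, -0.02] dr [-0.025, -0.001, 0.021] rows>= 0.0 t 3.25 w 0.0112 F [-0.3 -0.4  5.4] j [ 0.29  0.42 -0.24  0.   -0.91 -0.27]
```

View pics/s2.png

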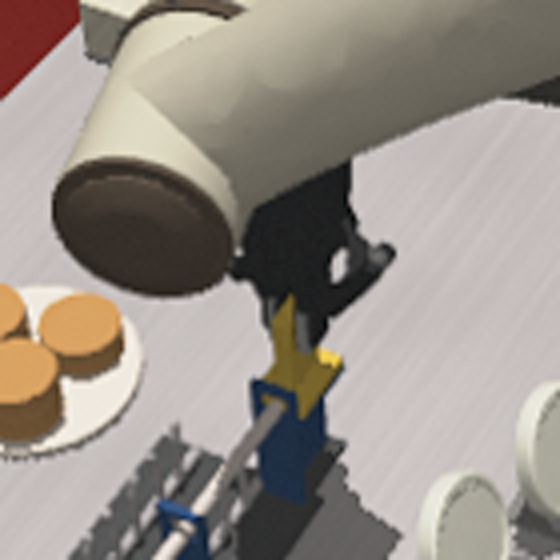

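Request:
{"op": "send_rows", "data": {
  "steps": [
    {"delta_pos": [-0.5,0,0],"dr": [0,0,0]},
    {"delta_pos": [-0.5,0,0],"dr": [0,0,0]},
    {"delta_pos": [-0.5,0,-2],"dr": [0,0,0]},
    {"delta_pos": [-0.5,0,-4],"dr": [0,0,0]},
    {"delta_pos": [-0.5,0,-6],"dr": [0,0,0]}
  ]
}}

```text
time_s: 3.88
tool_pos: [0.5867, -0.0546, 0.123]
tcp_rot: [-1.219, 1.203, 1.22]
force: [-0.4, -0.0, -0.6]
width: 0.0111
```

```bash
python3 -c "
from h import *
snap('side','s3',(210,140,350,280),4)
go((.586,.007,.122),down(181.06))"
```

```text
delta [0.1, -0.02, 6.35] dr [-0.048, -0.004, -0.007] rows>= 1.0 t 3.92 w 0.0112 F [ 0.5 -0.5  0.6] j [ 0.18  0.42 -0.23  0.   -0.92 -0.17]
```

View pics/s3.png

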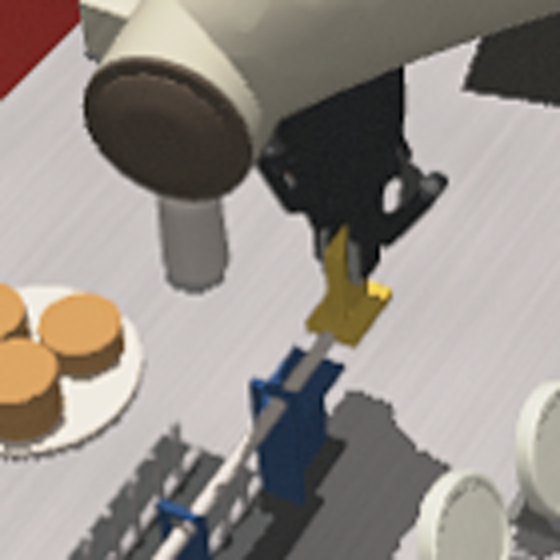

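Request:
{"op": "send_rows", "data": {
  "steps": [
    {"delta_pos": [0,0,-3],"dr": [0,0,0]},
    {"delta_pos": [0,0,-6],"dr": [0,0,0]},
    {"delta_pos": [0,0,-9],"dr": [0,0,0]},
    {"delta_pos": [0,0,-12],"dr": [0,0,0]},
    {"delta_pos": [0,0,-15],"dr": [0,0,0]},
    {"delta_pos": [0,0,-18],"dr": [0,0,0]},
    {"delta_pos": [0,0,-20],"dr": [0,0,0]},
    {"delta_pos": [0,0,-20],"dr": [0,0,0]}
  ]
}}

```text
time_s: 4.92
tool_pos: [0.5895, -0.2545, 0.123]
tcp_rot: [-1.218, 1.204, 1.218]
force: [-0.1, 0.9, -0.8]
width: 0.0113
```

```bash
python3 -c "
from h import *
snap('side','s4',(210,90,390,290),3);snap('top','t4',(265,125,465,285),4)
go((.586,-.256,.039),down(181.06))"
```

```text
delta [8.41, 0.37, -0.32] dr [-0.032, 0.003, -0.003] rows>= 1.3 t 5.03 w 0.0113 F [ 0.8 -0.1 -0.4] j [-0.15  0.5  -0.09 -0.   -0.98  0.17]
```

View pics/s4.png

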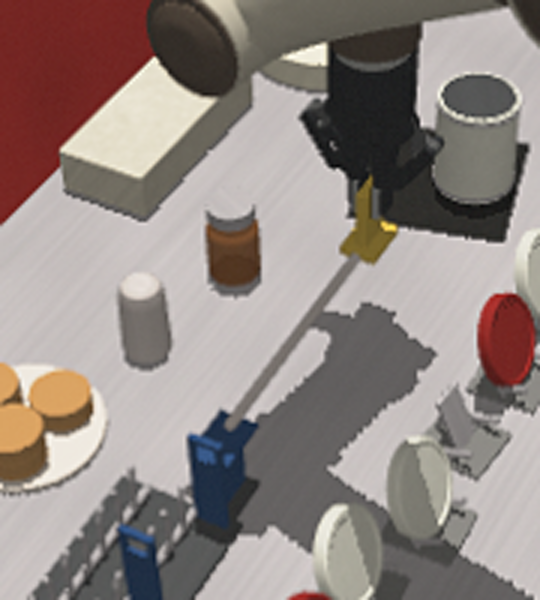

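View pics/t4.png

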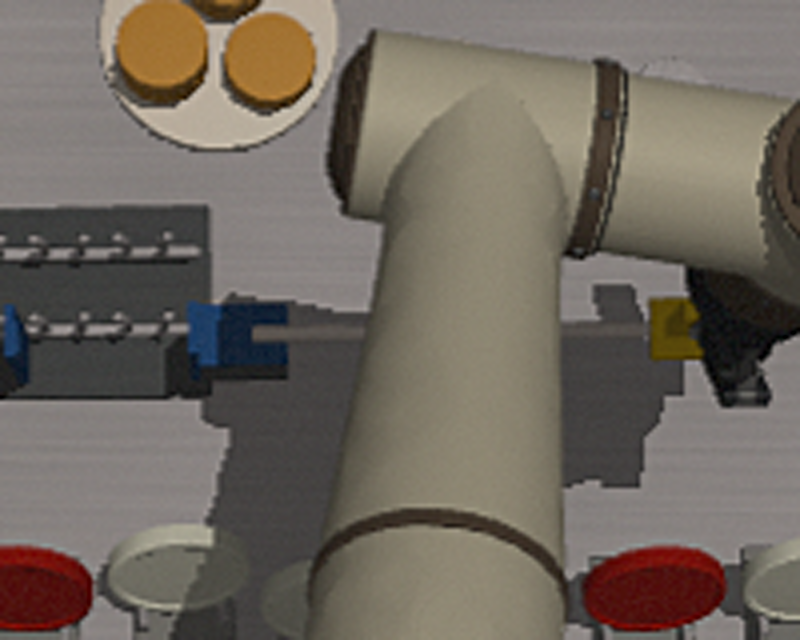

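```bash
python3 -c "
from h import *
for u in((476,182),(489,242)):print(plane('top',u,.003).round(3))
for u,z in(((378,143),.08),((431,152),.085),((530,207),.105)):print(plane('top',u,z).round(3))
go((.586,-.296,.125),down(181.06))"
```

```text
[ 0.669 -0.365  0.003]
[ 0.519 -0.393  0.003]
[ 0.745 -0.115  0.08 ]
[ 0.723 -0.24   0.085]
[ 0.588 -0.462  0.105]
delta [-0.19, 0.43, -4.31] dr [-0.032, 0.003, -0.003] rows>= 0.7 t 5.03 w 0.0113 F [ 0.8 -0.1 -0.4] j [-0.15  0.5  -0.09 -0.   -0.98  0.17]
```

Request:
{"op": "send_rows", "data": {
  "steps": [
    {"delta_pos": [0,0,-2],"dr": [0,0,0]},
    {"delta_pos": [0,0.2,-4.2],"dr": [0,0,0]},
    {"delta_pos": [0,0.3,-4.2],"dr": [0,0,0]}
  ]
}}

```text
time_s: 5.4
tool_pos: [0.5872, -0.2966, 0.1231]
tcp_rot: [-1.218, 1.203, 1.218]
force: [0.2, -0.1, -1.1]
width: 0.0111
```

Request:
{"op": "send_rows", "data": {
  "steps": [
    {"delta_pos": [2,0,0],"dr": [0,0,0]},
    {"delta_pos": [4,0,0],"dr": [0,0,0]},
    {"delta_pos": [6,0,0],"dr": [0,0,0]},
    {"delta_pos": [7.3,0,0],"dr": [0,0,0]},
    {"delta_pos": [8,0,0],"dr": [0,0,0]},
    {"delta_pos": [8.4,0,0],"dr": [0,0,0]},
    {"delta_pos": [8.4,0,0],"dr": [0,0,0]}
  ]
}}

```text
time_s: 6.28
tool_pos: [0.5877, -0.2949, 0.0396]
tcp_rot: [-1.22, 1.202, 1.22]
force: [-0.5, -0.1, -1.4]
width: 0.011
```

```bash
python3 -c "
from h import *
snap('side','s5',(210,90,390,290),3)
go((.586,-.296,.04),down(181.06))"
```

```text
delta [-0.02, 0.19, -0.1] dr [-0.027, -0.003, 0.006] rows>= 0.0 t 6.33 w 0.0111 F [ 0.3 -0.1 -1.1] j [-0.22  0.62 -0.12  0.   -0.83  0.23]
```

View pics/s5.png

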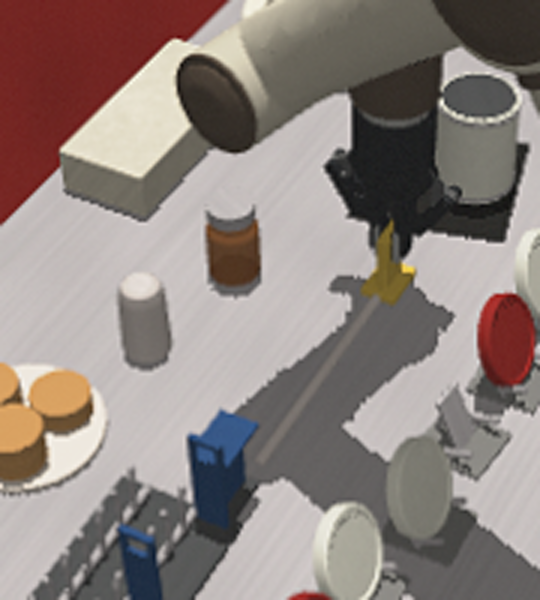

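Request:
{"op": "send_rows", "data": {
  "steps": [
    {"delta_pos": [0.2,0,0],"dr": [0,0,0]},
    {"delta_pos": [0.3,0,0],"dr": [0,0,0]},
    {"delta_pos": [0.3,0,0],"dr": [0,0,0]}
  ]
}}

```text
time_s: 6.7
tool_pos: [0.5882, -0.295, 0.0379]
tcp_rot: [-1.222, 1.201, 1.219]
force: [-0.6, 0.9, 5.4]
width: 0.0112
```

Request:
{"op": "send_rows", "data": {
  "steps": [
    {"delta_pos": [0,0,0],"dr": [0,0,0]},
    {"delta_pos": [0,0,0],"dr": [0,0,0]},
    {"delta_pos": [0,0,0],"dr": [0,0,0]},
    {"delta_pos": [-3,0,0],"dr": [0,0,0]},
    {"delta_pos": [-7,0,0],"dr": [0,0,0]},
    {"delta_pos": [-12,0,0],"dr": [0,0,0]},
    {"delta_pos": [-16,0,0],"dr": [0,0,0]},
    {"delta_pos": [-16,0,0],"dr": [0,0,0]}
  ],
  "fingers": 4
}}

```text
time_s: 7.7
tool_pos: [0.5895, -0.2956, 0.2009]
tcp_rot: [-1.226, 1.198, 1.213]
force: [0.0, 0.7, 0.1]
width: 0.0403
```

```bash
cat >> h.py <<'E'
LID={'A':((.4318,.235,.049),-178),'B':((.4401,.1377,.0496),-179.5),'C':((.4413,-.2339,.0506),-177.3)}
T25=np.deg2rad(25)
def lidframe(k):
    c,y=LID[k];y=np.deg2rad(y);n=np.array([np.cos(y)*np.cos(T25),np.sin(y)*np.cos(T25),np.sin(T25)])
    u=np.array([-np.cos(y)*np.sin(T25),-np.sin(y)*np.sin(T25),np.cos(T25)]);return np.array(c),n,u
def lidpose(k,h): # tcp at h above centre along disc
    c,n,u=lidframe(k);return c+u*h,rot(-u,n)
E
python3 -c "
from h import *
print(sensors.get_state()['tool_pos'])
for k in 'ABC':print(k,lidpose(k,.011)[0].round(4),lidpose(k,.10)[0].round(4))
p,r=lidpose('C',.13);go(p,r)"
```

```text
[ 0.58948918 -0.29558288  0.2009142 ]
A [0.4364 0.2352 0.059 ] [0.474  0.2365 0.1396]
B [0.4447 0.1377 0.0596] [0.4824 0.1381 0.1402]
C [ 0.4459 -0.2337  0.0606] [ 0.4835 -0.2319  0.1412]
delta [3.15, 9.26, 6.58] dr [-0.232, 0.028, 3.184] rows>= 2.4 t 7.7 w 0.0403 F [0.  0.7 0.1] j [-0.22  0.46  0.05  0.   -1.15  0.23]
```

Request:
{"op": "send_rows", "data": {
  "steps": [
    {"delta_pos": [0,3,2.2],"dr": [-0.08,0,1.06]},
    {"delta_pos": [0.5,6,4.4],"dr": [-0.16,0,2.1]},
    {"delta_pos": [3.15,9.26,6.58],"dr": [-0.23,0.03,3.18]},
    {"delta_pos": [3.15,9.26,6.58],"dr": [-0.23,0.03,3.18]},
    {"delta_pos": [3.15,9.26,6.58],"dr": [-0.23,0.03,3.18]}
  ]
}}

```text
time_s: 8.32
tool_pos: [0.4947, -0.2309, 0.1649]
tcp_rot: [-1.007, 1.512, 1.561]
force: [-0.3, 0.2, 0.4]
width: 0.0397
```

```bash
python3 -c "
from h import *
snap('side','s6',(300,90,460,250),4);snap('top','t6',(345,200,545,340),4)
p,r=lidpose('C',.011);go(p,r)"
```

```text
delta [11.61, -0.06, -0.05] dr [-0.002, 0.017, -0.03] rows>= 1.9 t 8.43 w 0.04 F [ 0.1 -0.1  1.5] j [-0.11  0.52 -0.04  0.06 -1.45  0.13]
```

View pics/s6.png

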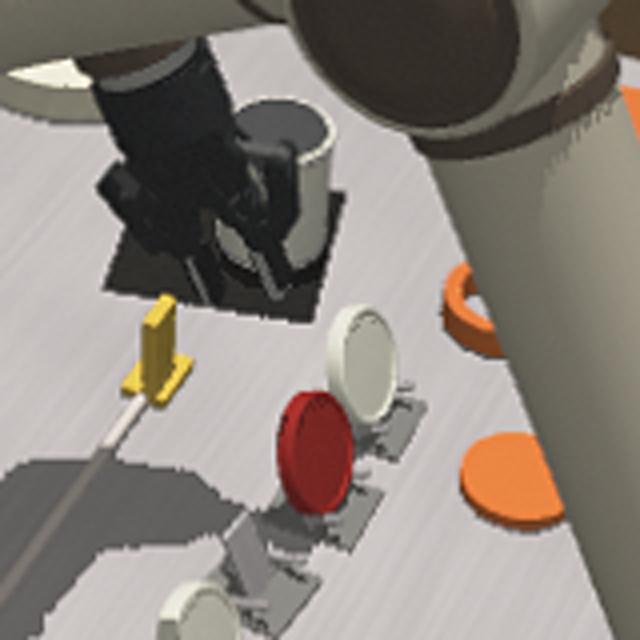

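View pics/t6.png

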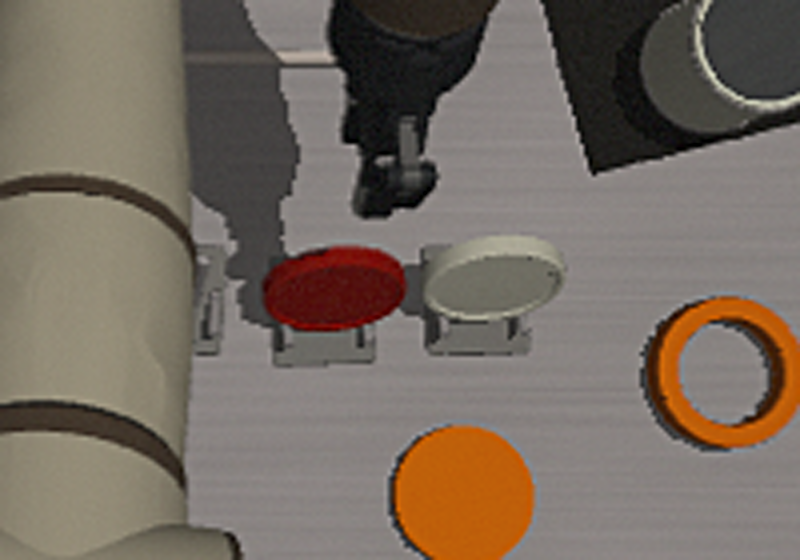

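```bash
python3 -c "
from h import *
p,r=pose();print((proj('top',p)-[345,200])*4,(proj('side',p)-[300,90])*4)
c,n,u=lidframe('C');print((proj('top',c+.042*u)-[345,200])*4,(proj('side',c+.042*u)-[300,90])*4)"
```

```text
[[363.37676271 176.06427503]] [[246.81763094 296.38473984]]
[[342.86682387 253.41031595]] [[291.5008395  401.07886408]]
```

Request:
{"op": "send_rows", "data": {
  "steps": [
    {"delta_pos": [3,0,0],"dr": [0,0,0]},
    {"delta_pos": [6,0,0],"dr": [0,0,0]},
    {"delta_pos": [7.5,0,0],"dr": [0,0,0]},
    {"delta_pos": [9,0,0],"dr": [0,0,0]},
    {"delta_pos": [9,0,0],"dr": [0,0,0]}
  ]
}}

```text
time_s: 9.05
tool_pos: [0.455, -0.2321, 0.0833]
tcp_rot: [-1.005, 1.513, 1.563]
force: [-0.5, -1.1, 0.1]
width: 0.0401
```

```bash
python3 -c "
from h import *
snap('side','s7',(320,130,440,250),5);snap('top','t7',(375,210,495,300),6)
p,r=lidpose('C',.011);go(p,r)"
```

```text
delta [2.57, -0.07, -0.11] dr [0.005, 0.016, -0.043] rows>= 0.4 t 9.15 w 0.0401 F [ 0.1 -0.3 -0.2] j [-0.11  0.55 -0.22  0.07 -1.23  0.12]
```

View pics/s7.png

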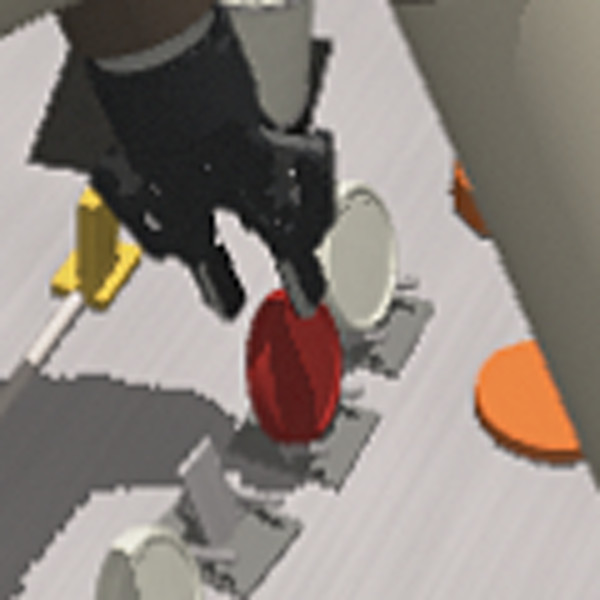

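View pics/t7.png

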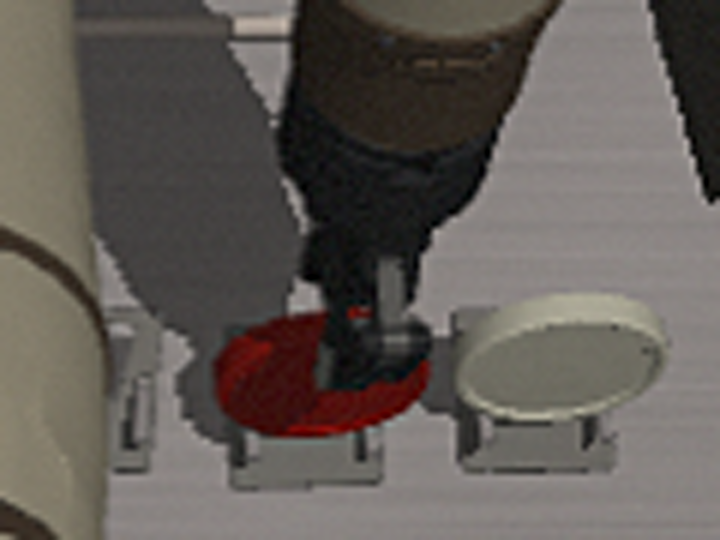

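Request:
{"op": "send_rows", "data": {
  "steps": [
    {"delta_pos": [1,0,0],"dr": [0,0,0]},
    {"delta_pos": [2,0,0],"dr": [0,0,0]},
    {"delta_pos": [2.5,0,0],"dr": [0,0,0]},
    {"delta_pos": [2.5,0,0],"dr": [0,0,0]}
  ]
}}

```text
time_s: 9.65
tool_pos: [0.4442, -0.2323, 0.0605]
tcp_rot: [-1.005, 1.514, 1.563]
force: [0.4, -0.5, 0.1]
width: 0.04
```

Request:
{"op": "send_rows", "data": {
  "steps": [
    {"delta_pos": [0,0,0],"dr": [0,0,0]},
    {"delta_pos": [0,0,0],"dr": [0,0,0]},
    {"delta_pos": [0,0,0],"dr": [0,0,0]},
    {"delta_pos": [0,0,0],"dr": [0,0,0]},
    {"delta_pos": [0,0,0],"dr": [0,0,0]}
  ],
  "fingers": 0,
  "force": 30
}}

```text
time_s: 10.28
tool_pos: [0.4449, -0.2324, 0.0611]
tcp_rot: [-1.006, 1.512, 1.562]
force: [1.3, 0.8, 2.3]
width: 0.0112
```

```bash
python3 -c "
from h import *
p,r=lidpose('C',.011);go(p,r)"
```

```text
delta [0.01, -0.11, -0.13] dr [0.006, 0.019, -0.05] rows>= 0.0 t 10.28 w 0.0112 F [1.3 0.8 2.3] j [-0.12  0.57 -0.27  0.07 -1.17  0.12]
```

Request:
{"op": "send_rows", "data": {
  "steps": [
    {"delta_pos": [-1.5,0,0],"dr": [0,0,0]},
    {"delta_pos": [-4,0,0],"dr": [0,0,0]},
    {"delta_pos": [-8,0,0],"dr": [0,0,0]},
    {"delta_pos": [-12,0,0],"dr": [0,0,0]},
    {"delta_pos": [-15,0,0],"dr": [0,0,0]},
    {"delta_pos": [-15,0,0],"dr": [0,0,0]}
  ]
}}

```text
time_s: 11.02
tool_pos: [0.511, -0.23, 0.199]
tcp_rot: [-1.011, 1.51, 1.558]
force: [-0.4, -0.2, -0.4]
width: 0.0117
```

```bash
python3 -c "
from h import *
snap('side','s8',(290,70,450,230),4)
go(rk((0,-.075,.20)),down(91.06));print(rk((0,-.075,.062)))"
```

```text
delta [-5.7, -11.59, 29.1] dr [11.25, -2.51, -2.475] rows>= 8.8 t 11.07 w 0.0114 F [-0.3  0.6 -0.7] j [-0.1   0.51  0.03  0.06 -1.53  0.13]
[0.62488746 0.06701283 0.062     ]
```

View pics/s8.png

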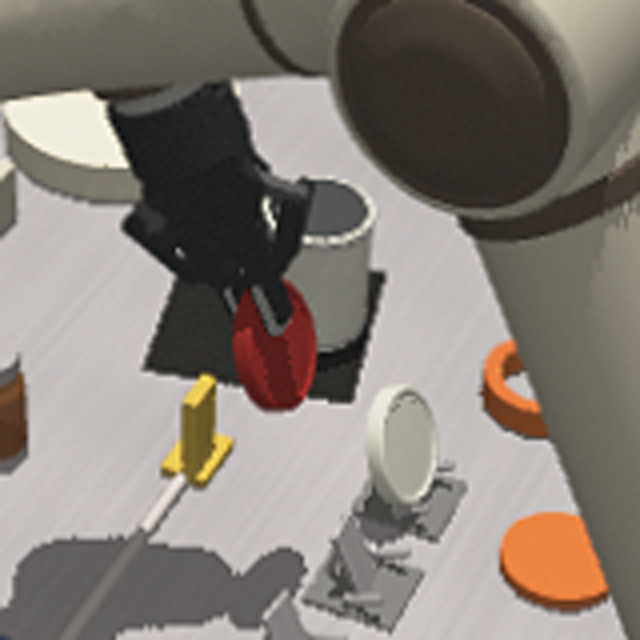

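Request:
{"op": "send_rows", "data": {
  "steps": [
    {"delta_pos": [-0.6,-1.2,2.9],"dr": [1.1,-0.25,-0.25]},
    {"delta_pos": [-1.2,-2.3,5.8],"dr": [2.25,-0.5,-0.5]},
    {"delta_pos": [-1.8,-3.5,8.7],"dr": [3.4,-0.75,-0.74]},
    {"delta_pos": [-2.4,-4.7,11.7],"dr": [4.5,-1,-1]},
    {"delta_pos": [-3,-5.8,14.6],"dr": [5.6,-1.25,-1.24]},
    {"delta_pos": [-3.5,-7,17.5],"dr": [6.75,-1.5,-1.48]},
    {"delta_pos": [-4,-8.1,20.4],"dr": [7.9,-1.75,-1.73]},
    {"delta_pos": [-4.6,-9.3,23.3],"dr": [9,-2,-1.98]}
  ]
}}

```text
time_s: 12.08
tool_pos: [0.6007, 0.0083, 0.1973]
tcp_rot: [-0.206, 1.63, 0.313]
force: [0.3, 0.3, 0.2]
width: 0.0113
```

```bash
python3 -c "
from h import *
go(rk((0,-.075,.18)),down(91.06))"
```

```text
delta [1.84, 4.64, 4.29] dr [2.21, -0.537, -0.487] rows>= 1.7 t 12.07 w 0.0113 F [0.3 0.3 0.2] j [ 0.25  0.41 -0.01 -0.08 -1.22 -1.46]
```

Request:
{"op": "send_rows", "data": {
  "steps": [
    {"delta_pos": [0.4,1.5,1.4],"dr": [0.7,-0.18,-0.16]},
    {"delta_pos": [0.8,3,2.8],"dr": [1.5,-0.36,-0.32]},
    {"delta_pos": [1.8,4.64,4.29],"dr": [2.21,-0.54,-0.49]},
    {"delta_pos": [1.8,4.64,4.29],"dr": [2.21,-0.54,-0.49]},
    {"delta_pos": [1.8,4.64,4.29],"dr": [2.21,-0.54,-0.49]}
  ]
}}

```text
time_s: 12.7
tool_pos: [0.6249, 0.0662, 0.1811]
tcp_rot: [-0.019, 1.57, 0.02]
force: [-0.7, -0.2, -1.6]
width: 0.0116
```

```bash
python3 -c "
from h import *
im=snap('side','s9',(195,150,345,300),4);snap('top','t9',(205,135,365,255),5)
go(rk((0,-.075,.18)),down(91.06))
for n,o,k in(('top',(205,135),5),('side',(195,150),4)): print(n,[((proj(n,rk((x,-.075+d,z)))[0]-o)*k).round().tolist() for x,d,z in((0,0,.127),(.025,.012,.059),(.025,-.012,.059),(-.025,.012,.059),(-.025,-.012,.059))])
"
```

```text
delta [0.18, 0.12, -0.06] dr [0.038, 0.015, -0.005] rows>= 0.0 t 12.8 w 0.0116 F [-0.5 -0.1 -0. ] j [ 0.36  0.43 -0.05  0.   -1.09 -1.91]
top [[474.0, 267.0], [454.0, 245.0], [505.0, 244.0], [455.0, 348.0], [506.0, 348.0]]
side [[246.0, 335.0], [211.0, 408.0], [232.0, 382.0], [281.0, 437.0], [301.0, 410.0]]
```

View pics/s9.png

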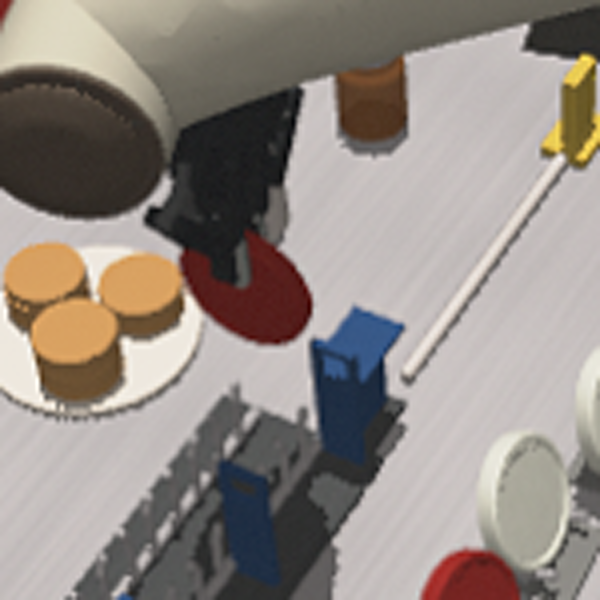

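View pics/t9.png

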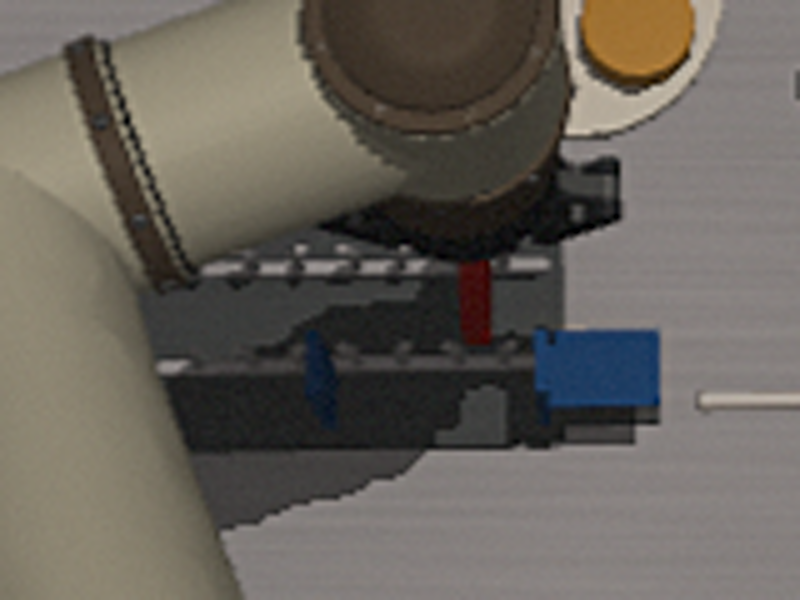

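```bash
cat > m3.py <<'E'
from h import *
# compare expected lid contour bounding to red mask in given pictures
import sys
def chk(n,im,box):
    h=cv2.cvtColor(im,cv2.COLOR_BGR2HSV);m=((h[...,0]<8)|(h[...,0]>172))&(h[...,1]>150)&(h[...,2]>50)
    ys,xs=np.nonzero(m[box[1]:box[3],box[0]:box[2]]);print(n,'obs x',xs.min()+box[0],xs.max()+box[0],'y',ys.min()+box[1],ys.max()+box[1])
    p,Rt=pose();M=Rt.as_matrix();c=p+M[:,0]*.011
    t=np.linspace(0,2*np.pi,180);P=np.vstack([c+.042*(np.cos(t)[:,None]*M[:,0]+np.sin(t)[:,None]*M[:,2])+s*.006*M[:,1] for s in(-1,1)])
    u=proj(n,P);print(n,'exp x',u.min(0).round(1),u.max(0).round(1))
    cr=im.copy()
    for q in u: cv2.circle(cr,tuple(int(round(v)) for v in q),0,(0,255,0))
    x0,y0,x1,y1=box;cv2.imwrite(f'pics/chk_{n}_{sys.argv[1]}.png',cv2.resize(cr[y0:y1,x0:x1],None,fx=5,fy=5,interpolation=cv2.INTER_NEAREST))
bs=eval(sys.argv[2])
for n in bs:
    chk(n,cams.read_camera(n)[:,:,::-1].copy(),bs[n])
E
python3 m3.py a "{'side':(230,200,280,245),'top':(275,165,325,215)}"
```

```text
side obs x 241 272 y 208 234
side exp x [237.7 204.6] [271.9 235.8]
top obs x 297 302 y 187 203
top exp x [296.  164.5] [303.  203.1]
```

View pics/chk_side_a.png

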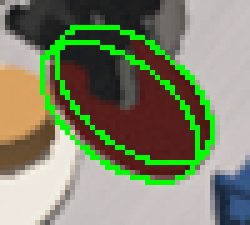

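View pics/chk_top_a.png

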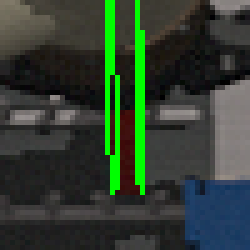

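Request:
{"op": "send_rows", "data": {
  "steps": [
    {"delta_pos": [2,0.12,-0.06],"dr": [0.04,0,0]},
    {"delta_pos": [4,0.12,-0.06],"dr": [0.04,0,0]},
    {"delta_pos": [5.5,0.12,-0.06],"dr": [0.04,0,0]},
    {"delta_pos": [5.5,0.12,-0.06],"dr": [0.04,0,0]}
  ]
}}

```text
time_s: 13.4
tool_pos: [0.6246, 0.0673, 0.1256]
tcp_rot: [-0.014, 1.571, 0.014]
force: [-0.0, 0.5, -1.6]
width: 0.0115
```

```bash
python3 -c "
from h import *
snap('side','s10',(225,190,305,270),7);snap('top','t10',(255,165,345,235),7)
go(rk((0,-.075,.062)),down(91.06))"
```

```text
delta [6.54, -0.08, -0.12] dr [0.002, 0.027, -0.005] rows>= 1.0 t 13.5 w 0.0111 F [ 0.4 -0.8 -0.8] j [ 0.36  0.48 -0.12  0.   -0.97 -1.92]
```

View pics/s10.png

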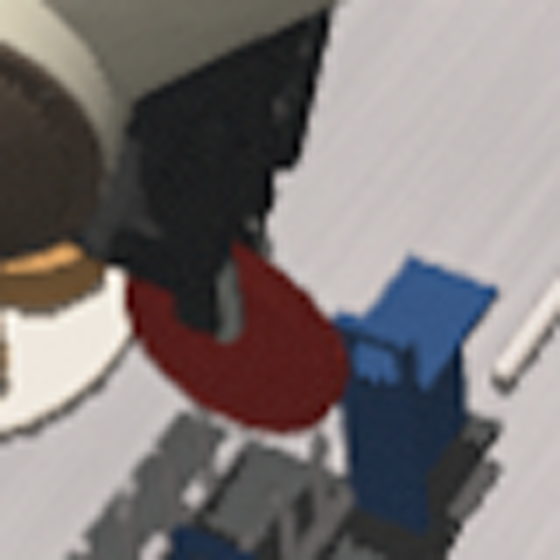

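View pics/t10.png

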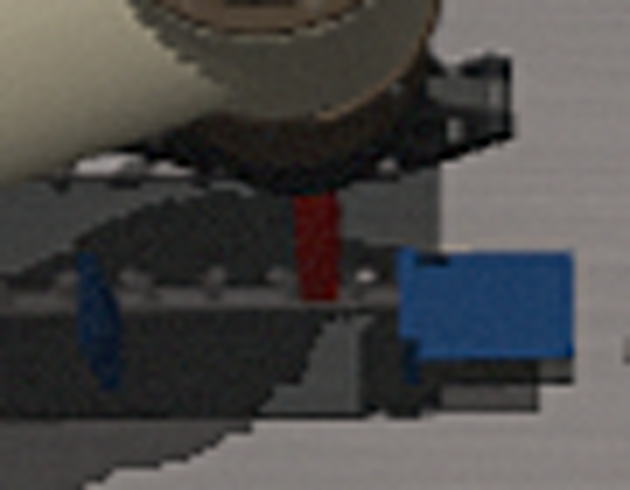

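Request:
{"op": "send_rows", "data": {
  "steps": [
    {"delta_pos": [1.5,-0.04,-0.1],"dr": [0,0,0]},
    {"delta_pos": [3,-0.04,-0.1],"dr": [0,0,0]},
    {"delta_pos": [4,-0.04,-0.1],"dr": [0,0,0]},
    {"delta_pos": [5,-0.04,-0.1],"dr": [0,0,0]},
    {"delta_pos": [5.7,-0.04,-0.1],"dr": [0,0,0]},
    {"delta_pos": [5.7,-0.04,-0.1],"dr": [0,0,0]}
  ]
}}

```text
time_s: 14.25
tool_pos: [0.6241, 0.0674, 0.0691]
tcp_rot: [-0.014, 1.569, 0.015]
force: [0.1, 0.1, -0.0]
width: 0.0118
```

```bash
python3 -c "
from h import *
snap('side','s11',(225,190,305,270),7)
go(rk((0,-.075,.062)),down(91.06))"
```

```text
delta [0.77, -0.05, 0.03] dr [0.003, 0.019, -0.004] rows>= 0.1 t 14.3 w 0.0114 F [-1.2 -0.4 -0. ] j [ 0.37  0.54 -0.18  0.   -0.85 -1.92]
```

View pics/s11.png

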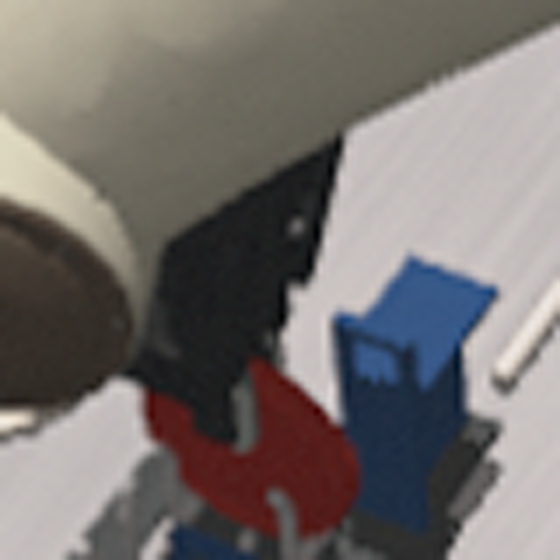

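Request:
{"op": "send_rows", "data": {
  "steps": [
    {"delta_pos": [0.3,0,0],"dr": [0,0,0]},
    {"delta_pos": [0.6,0,0],"dr": [0,0,0]},
    {"delta_pos": [0.6,0,0],"dr": [0,0,0]}
  ]
}}

```text
time_s: 14.68
tool_pos: [0.6258, 0.0678, 0.0646]
tcp_rot: [-0.014, 1.565, 0.016]
force: [1.2, -0.6, 1.2]
width: 0.0112
```

Request:
{"op": "send_rows", "data": {
  "steps": [
    {"delta_pos": [0.2,0,0],"dr": [0,0,0]},
    {"delta_pos": [0.2,0,0],"dr": [0,0,0]}
  ]
}}

```text
time_s: 14.92
tool_pos: [0.6261, 0.0678, 0.0644]
tcp_rot: [-0.015, 1.564, 0.016]
force: [1.1, 0.0, 8.8]
width: 0.0115
```

Request:
{"op": "send_rows", "data": {
  "steps": [
    {"delta_pos": [0,0,0],"dr": [0,0,0]},
    {"delta_pos": [0,0,0],"dr": [0,0,0]},
    {"delta_pos": [0,0,0],"dr": [0,0,0]},
    {"delta_pos": [-2,0,0],"dr": [0,0,0]},
    {"delta_pos": [-5,0,0],"dr": [0,0,0]},
    {"delta_pos": [-9,0,0],"dr": [0,0,0]},
    {"delta_pos": [-13,0,0],"dr": [0,0,0]},
    {"delta_pos": [-13,0,0],"dr": [0,0,0]}
  ],
  "fingers": 3
}}

```text
time_s: 15.92
tool_pos: [0.6259, 0.0678, 0.1957]
tcp_rot: [-0.013, 1.561, 0.017]
force: [-0.4, -0.3, -0.9]
width: 0.0303
```

```bash
python3 -c "
from h import *
snap('side','s12',(195,190,345,340),4);snap('top','t12',(205,135,365,255),5)
p,r=lidpose('B',.13);go(p,r)"
```

```text
delta [2.4, 7.31, -12.73] dr [-10.983, 2.455, 2.465] rows>= 8.6 t 16.02 w 0.0299 F [-0.9 -0.1 -1.3] j [ 0.37  0.42 -0.05 -0.   -1.11 -1.92]
```

View pics/s12.png

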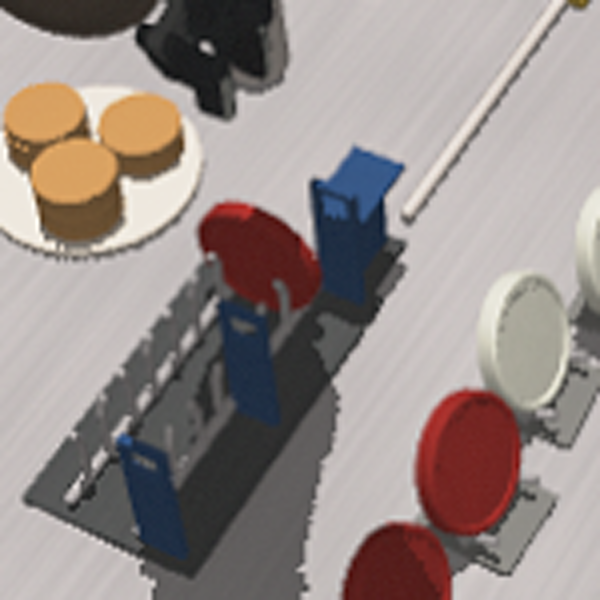

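View pics/t12.png

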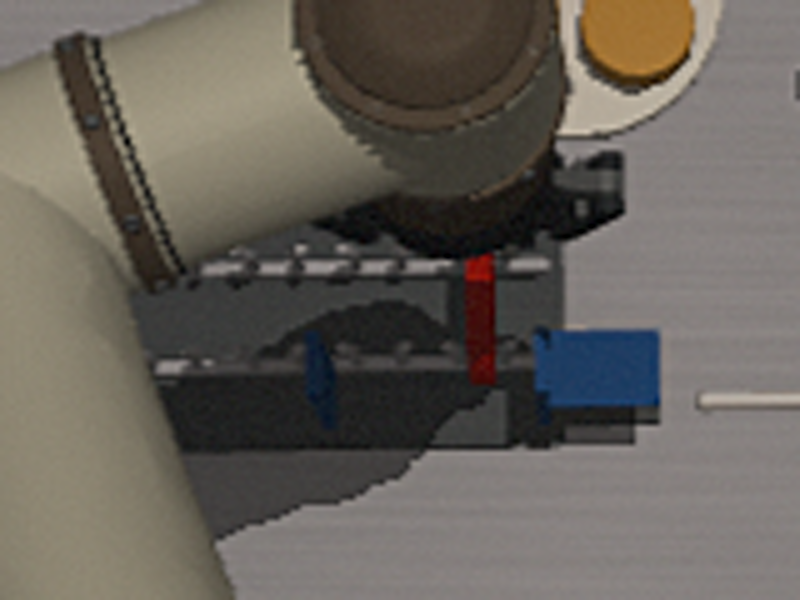

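Request:
{"op": "send_rows", "data": {
  "steps": [
    {"delta_pos": [0,0.8,-1.4],"dr": [-1.2,0.27,0.27]},
    {"delta_pos": [0,1.6,-2.8],"dr": [-2.4,0.55,0.55]},
    {"delta_pos": [0,2.4,-4.2],"dr": [-3.6,0.8,0.8]},
    {"delta_pos": [0,3.2,-5.6],"dr": [-4.8,1.07,1.07]},
    {"delta_pos": [0,4,-7],"dr": [-6,1.35,1.35]},
    {"delta_pos": [0,4.8,-8.4],"dr": [-7.2,1.6,1.6]},
    {"delta_pos": [0,5.6,-9.8],"dr": [-8.4,1.9,1.9]},
    {"delta_pos": [0,6.4,-11.2],"dr": [-9.6,2.15,2.15]}
  ],
  "fingers": 4
}}

```text
time_s: 17.02
tool_pos: [0.5097, 0.1291, 0.1897]
tcp_rot: [-0.858, 1.577, 1.342]
force: [0.3, 1.0, 0.2]
width: 0.0397
```

```bash
python3 -c "
from h import *
p,r=lidpose('B',.13);go(p,r)"
```

```text
delta [2.65, 0.64, 0.72] dr [-1.353, 0.284, 0.28] rows>= 1.1 t 17.02 w 0.0397 F [0.3 1.  0.2] j [ 0.44  0.45  0.02 -0.19 -1.49 -0.58]
```

Request:
{"op": "send_rows", "data": {
  "steps": [
    {"delta_pos": [1.3,0.3,0.4],"dr": [-0.7,0.14,0.14]},
    {"delta_pos": [2.65,0.64,0.72],"dr": [-1.35,0.28,0.28]},
    {"delta_pos": [2.65,0.64,0.72],"dr": [-1.35,0.28,0.28]},
    {"delta_pos": [2.65,0.64,0.72],"dr": [-1.35,0.28,0.28]}
  ]
}}

```text
time_s: 17.52
tool_pos: [0.4964, 0.1382, 0.1688]
tcp_rot: [-0.975, 1.52, 1.521]
force: [0.3, -0.6, -0.2]
width: 0.0403
```

```bash
python3 -c "
from h import *
snap('side','s13',(240,210,360,330),5);snap('top','t13',(220,220,330,300),6)
p,r=lidpose('B',.011);go(p,r)"
```

```text
delta [12.15, 0.14, -0.03] dr [-0.042, 0.02, 0.041] rows>= 1.9 t 17.62 w 0.04 F [ 0.2 -0.3 -0.1] j [ 0.47  0.47 -0.01 -0.19 -1.48 -0.41]
```

View pics/s13.png

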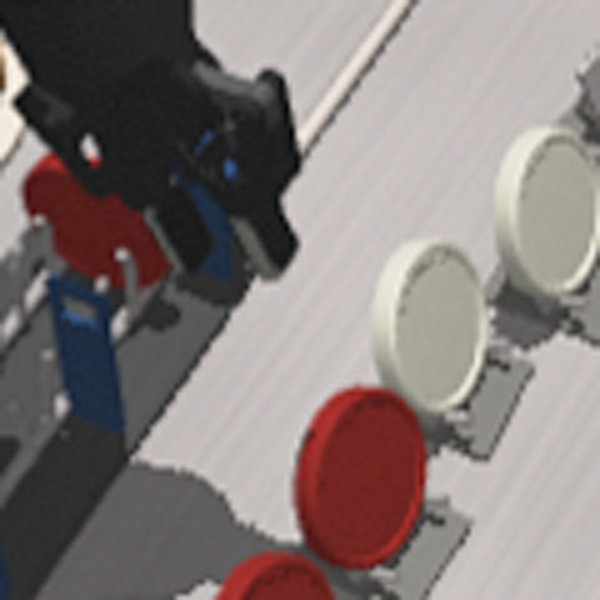

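View pics/t13.png

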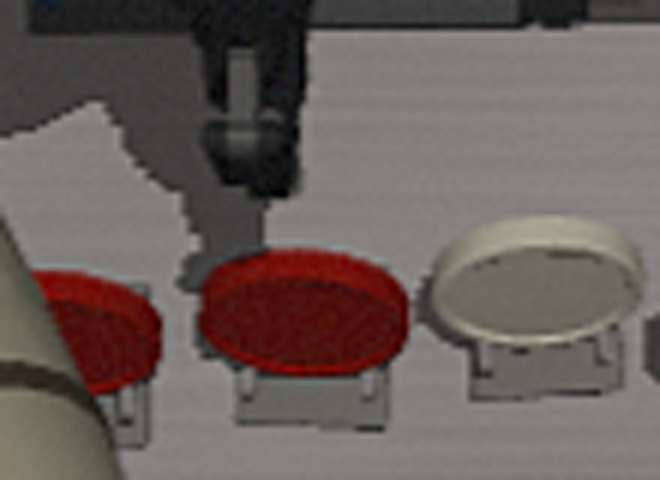

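Request:
{"op": "send_rows", "data": {
  "steps": [
    {"delta_pos": [3,0.1,0],"dr": [-0.04,0,0.04]},
    {"delta_pos": [6,0.14,0],"dr": [-0.04,0,0.04]},
    {"delta_pos": [8,0.14,-0.03],"dr": [-0.04,0,0.04]},
    {"delta_pos": [10,0.14,-0.03],"dr": [-0.04,0,0.04]},
    {"delta_pos": [11,0.14,-0.03],"dr": [-0.04,0,0.04]},
    {"delta_pos": [12.1,0.14,-0.03],"dr": [-0.04,0,0.04]},
    {"delta_pos": [12.1,0.14,-0.03],"dr": [-0.04,0,0.04]}
  ]
}}

```text
time_s: 18.5
tool_pos: [0.4442, 0.1378, 0.0596]
tcp_rot: [-0.976, 1.52, 1.531]
force: [-0.5, 0.6, 0.2]
width: 0.0405
```

```bash
python3 -c "
from h import *
snap('side','s14',(250,240,370,360),5)
p,r=lidpose('B',.011);go(p,r)"
```

```text
delta [0.04, -0.01, -0.02] dr [0.006, 0.017, -0.001] rows>= 0.0 t 18.55 w 0.0397 F [0.5 0.6 0.5] j [ 0.51  0.53 -0.23 -0.22 -1.2  -0.38]
```

View pics/s14.png

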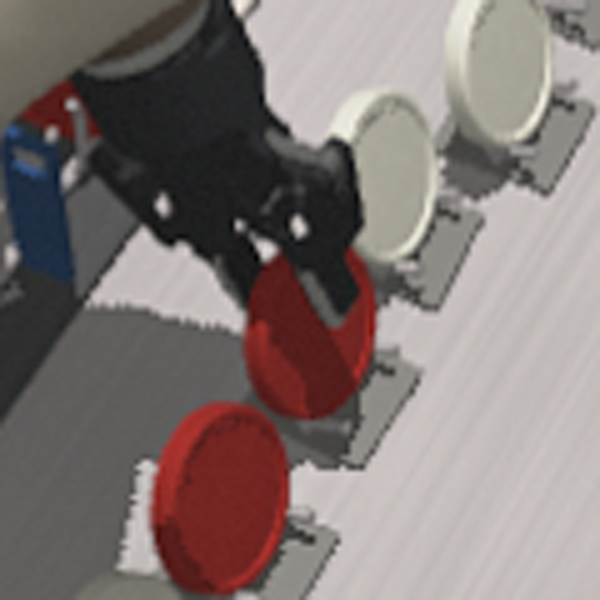

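Jaws straddle lid B's upper part at (320,290 crop). Closing and drawing it out.

Request:
{"op": "send_rows", "data": {
  "steps": [
    {"delta_pos": [0,0,0],"dr": [0,0,0]},
    {"delta_pos": [0,0,0],"dr": [0,0,0]},
    {"delta_pos": [0,0,0],"dr": [0,0,0]},
    {"delta_pos": [0,0,0],"dr": [0,0,0]},
    {"delta_pos": [0,0,0],"dr": [0,0,0]}
  ],
  "fingers": 0
}}

```text
time_s: 19.18
tool_pos: [0.4448, 0.1381, 0.0604]
tcp_rot: [-0.976, 1.518, 1.531]
force: [-0.1, 0.9, 5.3]
width: 0.0114
```

Request:
{"op": "send_rows", "data": {
  "steps": [
    {"delta_pos": [-1.5,0,0],"dr": [0,0,0]},
    {"delta_pos": [-4,0,0],"dr": [0,0,0]},
    {"delta_pos": [-8,0,0],"dr": [0,0,0]},
    {"delta_pos": [-12,0,0],"dr": [0,0,0]},
    {"delta_pos": [-15,0,0],"dr": [0,0,0]},
    {"delta_pos": [-15,0,0],"dr": [0,0,0]}
  ]
}}

```text
time_s: 19.92
tool_pos: [0.51, 0.1385, 0.1978]
tcp_rot: [-0.978, 1.513, 1.528]
force: [-0.6, 0.4, -1.6]
width: 0.0113
```

```bash
python3 -c "
from h import *
go(rk((0,.025,.195)),down(91.06))"; python3 m3.py b "{'side':(230,200,340,290),'top':(215,190,315,270)}"
```

```text
delta [-4.47, -10.41, 2.76] dr [10.992, -2.381, -2.456] rows>= 8.6 t 19.93 w 0.0113 F [-0.6  0.4 -1.6] j [ 0.46  0.47  0.06 -0.19 -1.55 -0.41]
side obs x 245 297 y 237 275
side exp x [268.6 237.1] [298.6 277. ]
top obs x 228 303 y 190 269
top exp x [245.1 225.5] [284.8 251.1]
```

View pics/chk_side_b.png

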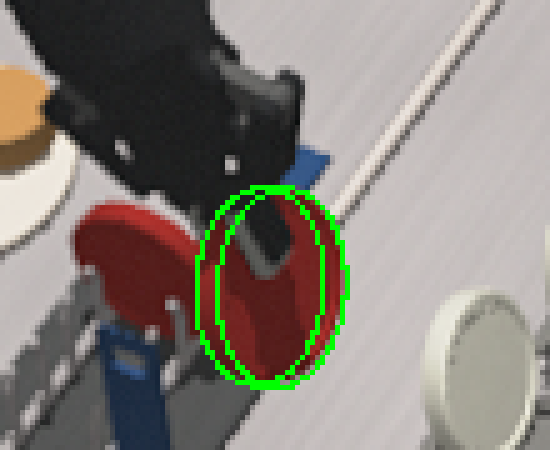

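Request:
{"op": "send_rows", "data": {
  "steps": [
    {"delta_pos": [-0.5,-1.2,0.3],"dr": [1.2,-0.26,-0.27]},
    {"delta_pos": [-1,-2.3,0.6],"dr": [2.4,-0.52,-0.54]},
    {"delta_pos": [-1.5,-3.4,0.9],"dr": [3.6,-0.78,-0.8]},
    {"delta_pos": [-2,-4.6,1.2],"dr": [4.8,-1.04,-1.07]},
    {"delta_pos": [-2.5,-5.7,1.5],"dr": [6,-1.3,-1.34]},
    {"delta_pos": [-3,-6.8,1.8],"dr": [7.2,-1.56,-1.6]},
    {"delta_pos": [-3.4,-8,2.1],"dr": [8.4,-1.82,-1.88]},
    {"delta_pos": [-3.9,-9.1,2.4],"dr": [9.6,-2.08,-2.14]}
  ]
}}

```text
time_s: 21.02
tool_pos: [0.6058, 0.1627, 0.1908]
tcp_rot: [-0.132, 1.616, 0.196]
force: [0.0, -0.6, -0.3]
width: 0.0112
```

```bash
python3 -c "
from h import *
go(rk((0,.025,.18)),down(91.06))"
```

```text
delta [1.0, 0.02, 1.83] dr [1.353, -0.365, -0.292] rows>= 1.1 t 21.02 w 0.0112 F [ 0.  -0.6 -0.3] j [ 0.49  0.44  0.01 -0.06 -1.18 -1.83]
```

Request:
{"op": "send_rows", "data": {
  "steps": [
    {"delta_pos": [0.5,0,0.9],"dr": [0.7,-0.18,-0.15]},
    {"delta_pos": [1,0,1.83],"dr": [1.35,-0.36,-0.29]},
    {"delta_pos": [1,0,1.83],"dr": [1.35,-0.36,-0.29]},
    {"delta_pos": [1,0,1.83],"dr": [1.35,-0.36,-0.29]}
  ]
}}

```text
time_s: 21.52
tool_pos: [0.6234, 0.1671, 0.1812]
tcp_rot: [-0.019, 1.571, 0.022]
force: [0.1, -0.7, -0.3]
width: 0.0113
```

```bash
python3 -c "
from h import *
go(rk((0,.025,.125)),down(91.06))"
```

```text
delta [5.62, -0.02, -0.04] dr [0.053, -0.002, -0.015] rows>= 0.9 t 21.52 w 0.0113 F [ 0.1 -0.7 -0.3] j [ 0.51  0.45 -0.01 -0.   -1.11 -2.06]
```

Request:
{"op": "send_rows", "data": {
  "steps": [
    {"delta_pos": [2,0,0],"dr": [0.05,0,0]},
    {"delta_pos": [4,0,0],"dr": [0.05,0,0]},
    {"delta_pos": [5.6,0,0],"dr": [0.05,0,0]},
    {"delta_pos": [5.6,0,0],"dr": [0.05,0,0]}
  ]
}}

```text
time_s: 22.02
tool_pos: [0.6233, 0.1669, 0.1244]
tcp_rot: [-0.013, 1.572, 0.015]
force: [-0.5, 0.4, -0.3]
width: 0.0116
```

```bash
python3 -c "
from h import *
snap('side','s15',(205,210,285,290),7);snap('top','t15',(215,165,305,235),7)
go(rk((0,.025,.062)),down(91.06))"
```

```text
delta [6.44, -0.06, -0.18] dr [-0.003, 0.019, -0.018] rows>= 1.0 t 22.12 w 0.0117 F [ 0.7 -1.  -0.2] j [ 0.51  0.5  -0.08 -0.   -0.99 -2.06]
```

View pics/s15.png

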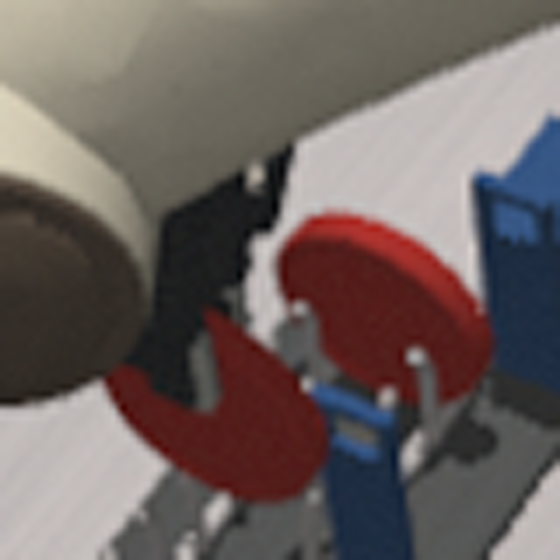

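View pics/t15.png

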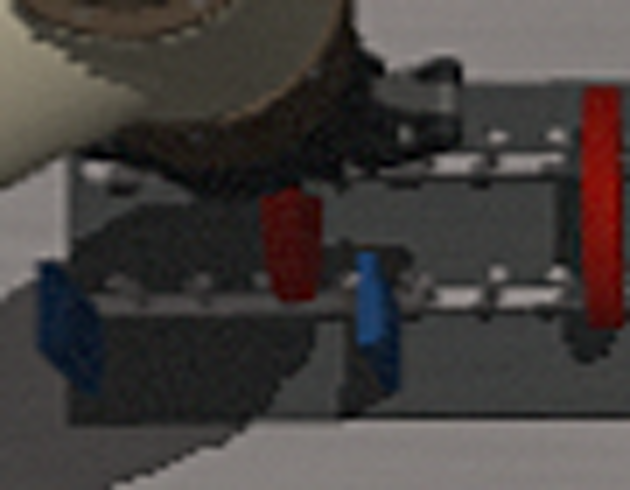

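Request:
{"op": "send_rows", "data": {
  "steps": [
    {"delta_pos": [1.5,-0.05,-0.1],"dr": [0,0,0]},
    {"delta_pos": [3,-0.05,-0.1],"dr": [0,0,0]},
    {"delta_pos": [4,-0.05,-0.1],"dr": [0,0,0]},
    {"delta_pos": [5,-0.05,-0.1],"dr": [0,0,0]},
    {"delta_pos": [5.7,-0.05,-0.1],"dr": [0,0,0]},
    {"delta_pos": [6.1,-0.05,-0.1],"dr": [0,0,0]},
    {"delta_pos": [6.1,-0.05,-0.1],"dr": [0,0,0]}
  ]
}}

```text
time_s: 23.0
tool_pos: [0.6234, 0.1671, 0.0648]
tcp_rot: [-0.012, 1.569, 0.016]
force: [0.3, 0.5, -0.3]
width: 0.0112
```

Request:
{"op": "send_rows", "data": {
  "steps": [
    {"delta_pos": [0.2,0,0],"dr": [0,0,0]},
    {"delta_pos": [0.4,0,0],"dr": [0,0,0]},
    {"delta_pos": [0.4,0,0],"dr": [0,0,0]}
  ]
}}

```text
time_s: 23.38
tool_pos: [0.6238, 0.1672, 0.0638]
tcp_rot: [-0.013, 1.567, 0.017]
force: [-3.8, -0.5, 10.2]
width: 0.0115
```

Request:
{"op": "send_rows", "data": {
  "steps": [
    {"delta_pos": [-0.2,0,0],"dr": [0,0,0]},
    {"delta_pos": [-0.2,0,0],"dr": [0,0,0]},
    {"delta_pos": [-0.2,0,0],"dr": [0,0,0]},
    {"delta_pos": [-2,0,0],"dr": [0,0,0]},
    {"delta_pos": [-5,0,0],"dr": [0,0,0]},
    {"delta_pos": [-9,0,0],"dr": [0,0,0]},
    {"delta_pos": [-13,0,0],"dr": [0,0,0]},
    {"delta_pos": [-13,0,0],"dr": [0,0,0]}
  ],
  "fingers": 3
}}

```text
time_s: 24.38
tool_pos: [0.6254, 0.1676, 0.1968]
tcp_rot: [-0.009, 1.559, 0.019]
force: [-0.2, 0.3, 0.4]
width: 0.0299
```

```bash
python3 -c "
from h import *
snap('side','s16',(195,190,345,340),4);snap('top','t16',(165,165,305,295),5)
p,r=lidpose('A',.13);go(p,r)"
```

```text
delta [2.51, 7.24, -13.52] dr [-11.169, 2.515, 2.433] rows>= 8.8 t 24.48 w 0.0301 F [-0.5  0.2  0.8] j [ 0.51  0.44  0.   -0.   -1.12 -2.06]
```

View pics/s16.png

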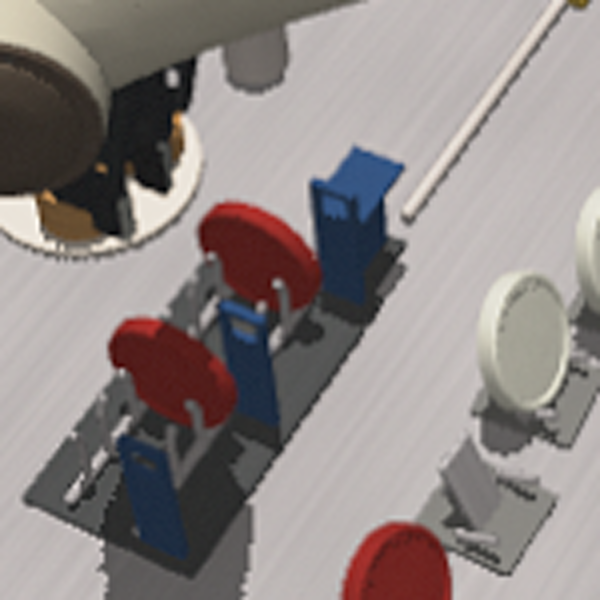

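View pics/t16.png

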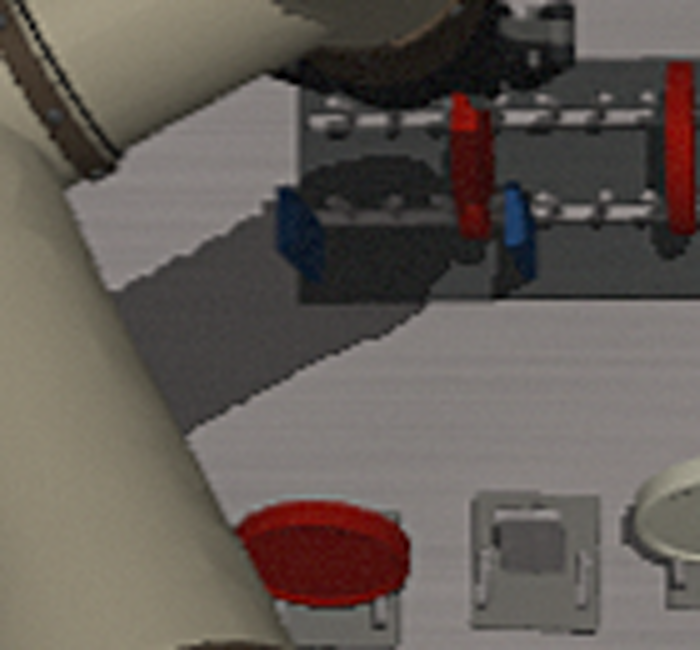

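Request:
{"op": "send_rows", "data": {
  "steps": [
    {"delta_pos": [0,0.8,-1.5],"dr": [-1.2,0.27,0.27]},
    {"delta_pos": [0,1.6,-3],"dr": [-2.4,0.55,0.53]},
    {"delta_pos": [0,2.4,-4.5],"dr": [-3.6,0.8,0.8]},
    {"delta_pos": [0,3.2,-6],"dr": [-4.8,1.07,1.05]},
    {"delta_pos": [0,4,-7.5],"dr": [-6,1.35,1.3]},
    {"delta_pos": [0,4.8,-9],"dr": [-7.2,1.6,1.57]},
    {"delta_pos": [0,5.6,-10.5],"dr": [-8.4,1.9,1.83]},
    {"delta_pos": [0,6.4,-12],"dr": [-9.6,2.15,2.1]}
  ],
  "fingers": 4
}}

```text
time_s: 25.48
tool_pos: [0.501, 0.2284, 0.1897]
tcp_rot: [-0.863, 1.576, 1.337]
force: [0.2, -0.1, -0.7]
width: 0.0399
```

```bash
python3 -c "
from h import *
p,r=lidpose('A',.13);go(p,r)"
```

```text
delta [2.68, 0.58, 0.68] dr [-1.536, 0.341, 0.308] rows>= 1.2 t 25.48 w 0.0399 F [ 0.2 -0.1 -0.7] j [ 0.58  0.48  0.08 -0.24 -1.49 -0.72]
```

Request:
{"op": "send_rows", "data": {
  "steps": [
    {"delta_pos": [1.3,0.3,0.4],"dr": [-0.8,0.17,0.15]},
    {"delta_pos": [2.68,0.58,0.68],"dr": [-1.54,0.34,0.31]},
    {"delta_pos": [2.68,0.58,0.68],"dr": [-1.54,0.34,0.31]},
    {"delta_pos": [2.68,0.58,0.68],"dr": [-1.54,0.34,0.31]}
  ]
}}

```text
time_s: 25.98
tool_pos: [0.488, 0.237, 0.1678]
tcp_rot: [-0.999, 1.513, 1.54]
force: [-0.4, -0.3, 0.3]
width: 0.04
```

```bash
python3 -c "
from h import *
p,r=lidpose('A',.011);go(p,r)"
```

```text
delta [12.05, 0.12, -0.02] dr [-0.04, 0.013, 0.025] rows>= 1.9 t 25.98 w 0.04 F [-0.4 -0.3  0.3] j [ 0.61  0.51  0.06 -0.23 -1.49 -0.52]
```

Request:
{"op": "send_rows", "data": {
  "steps": [
    {"delta_pos": [3,0.1,0],"dr": [-0.04,0,0.02]},
    {"delta_pos": [6,0.12,0],"dr": [-0.04,0,0.02]},
    {"delta_pos": [8,0.12,-0.02],"dr": [-0.04,0,0.02]},
    {"delta_pos": [9.2,0.12,-0.02],"dr": [-0.04,0,0.02]},
    {"delta_pos": [9.2,0.12,-0.02],"dr": [-0.04,0,0.02]}
  ]
}}

```text
time_s: 26.6
tool_pos: [0.4482, 0.2356, 0.0849]
tcp_rot: [-1.001, 1.511, 1.548]
force: [-0.5, 0.1, -0.2]
width: 0.04
```

```bash
python3 -c "
from h import *
snap('side','s17',(240,270,360,390),5)
p,r=lidpose('A',.011);go(p,r)"
```

```text
delta [2.92, 0.01, -0.03] dr [0.01, 0.017, 0.013] rows>= 0.5 t 26.65 w 0.0403 F [0.4 1.  0.1] j [ 0.65  0.54 -0.11 -0.26 -1.29 -0.49]
```

View pics/s17.png

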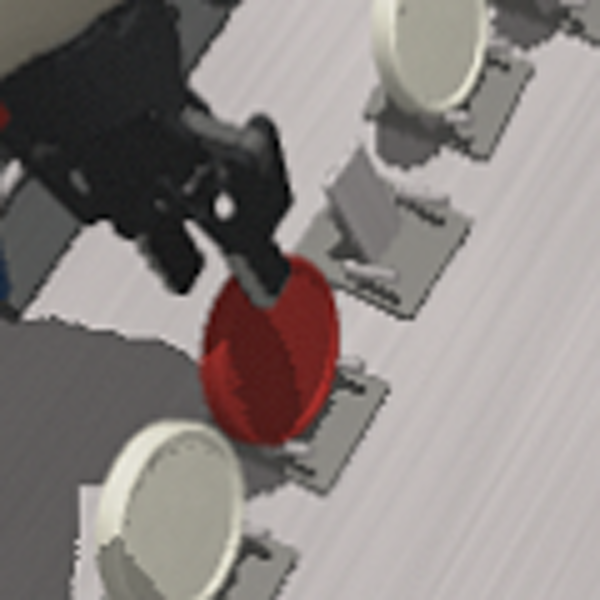

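Request:
{"op": "send_rows", "data": {
  "steps": [
    {"delta_pos": [1,0,0],"dr": [0,0,0]},
    {"delta_pos": [2,0,0],"dr": [0,0,0]},
    {"delta_pos": [2.85,0,0],"dr": [0,0,0]},
    {"delta_pos": [2.85,0,0],"dr": [0,0,0]}
  ]
}}

```text
time_s: 27.15
tool_pos: [0.4355, 0.2352, 0.0584]
tcp_rot: [-1.001, 1.512, 1.549]
force: [-0.3, -0.0, 0.2]
width: 0.0399
```

Request:
{"op": "send_rows", "data": {
  "steps": [
    {"delta_pos": [0,0,0],"dr": [0,0,0]},
    {"delta_pos": [0,0,0],"dr": [0,0,0]},
    {"delta_pos": [0,0,0],"dr": [0,0,0]},
    {"delta_pos": [0,0,0],"dr": [0,0,0]},
    {"delta_pos": [0,0,0],"dr": [0,0,0]}
  ],
  "fingers": 0
}}

```text
time_s: 27.78
tool_pos: [0.4359, 0.2355, 0.0596]
tcp_rot: [-1.001, 1.51, 1.549]
force: [-2.5, 0.8, 5.4]
width: 0.0113
```

Request:
{"op": "send_rows", "data": {
  "steps": [
    {"delta_pos": [-1.5,0,0],"dr": [0,0,0]},
    {"delta_pos": [-4,0,0],"dr": [0,0,0]},
    {"delta_pos": [-8,0,0],"dr": [0,0,0]},
    {"delta_pos": [-12,0,0],"dr": [0,0,0]},
    {"delta_pos": [-15,0,0],"dr": [0,0,0]},
    {"delta_pos": [-15,0,0],"dr": [0,0,0]}
  ]
}}

```text
time_s: 28.52
tool_pos: [0.5021, 0.2378, 0.1974]
tcp_rot: [-1.003, 1.503, 1.545]
force: [0.3, 0.6, -1.0]
width: 0.0117
```

```bash
python3 -c "
from h import *
go(rk((0,.075,.195)),down(91.06))"; python3 m3.py c "{'side':(210,220,330,320)}"
```

```text
delta [-4.75, -10.94, -2.5] dr [11.183, -2.4, -2.423] rows>= 8.7 t 28.52 w 0.0117 F [ 0.3  0.6 -1. ] j [ 0.6   0.5   0.13 -0.23 -1.56 -0.52]
side obs x 223 276 y 241 311
side exp x [245.9 271.1] [278.1 313.2]
```

View pics/chk_side_c.png

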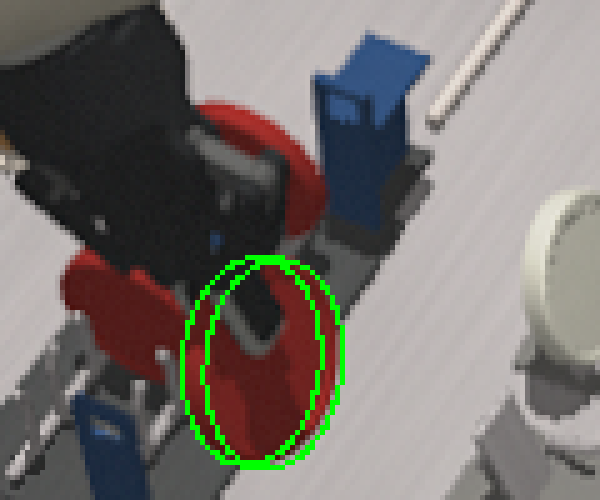

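Request:
{"op": "send_rows", "data": {
  "steps": [
    {"delta_pos": [-0.5,-1.2,-0.3],"dr": [1.2,-0.26,-0.26]},
    {"delta_pos": [-1,-2.4,-0.5],"dr": [2.4,-0.52,-0.52]},
    {"delta_pos": [-1.5,-3.6,-0.8],"dr": [3.6,-0.78,-0.78]},
    {"delta_pos": [-2,-4.8,-1.1],"dr": [4.8,-1.04,-1.04]},
    {"delta_pos": [-2.5,-6,-1.4],"dr": [6,-1.3,-1.3]},
    {"delta_pos": [-3,-7.1,-1.6],"dr": [7.2,-1.56,-1.56]},
    {"delta_pos": [-3.5,-8.3,-1.9],"dr": [8.4,-1.82,-1.82]},
    {"delta_pos": [-4,-9.4,-2.1],"dr": [9.6,-2.08,-2.08]}
  ]
}}

```text
time_s: 29.58
tool_pos: [0.6018, 0.2194, 0.19]
tcp_rot: [-0.149, 1.617, 0.221]
force: [0.1, -0.9, -0.8]
width: 0.0114
```

```bash
python3 -c "
from h import *
go(rk((0,.075,.18)),down(91.06))"
```

```text
delta [0.87, -0.75, 1.97] dr [1.541, -0.389, -0.326] rows>= 1.2 t 29.57 w 0.0114 F [ 0.1 -0.9 -0.8] j [ 0.57  0.46  0.05 -0.07 -1.19 -1.88]
```

Request:
{"op": "send_rows", "data": {
  "steps": [
    {"delta_pos": [0.4,-0.4,1],"dr": [0.8,-0.2,-0.16]},
    {"delta_pos": [0.9,-0.75,1.97],"dr": [1.54,-0.39,-0.33]},
    {"delta_pos": [0.9,-0.75,1.97],"dr": [1.54,-0.39,-0.33]},
    {"delta_pos": [0.9,-0.75,1.97],"dr": [1.54,-0.39,-0.33]}
  ]
}}

```text
time_s: 30.08
tool_pos: [0.6221, 0.2177, 0.1807]
tcp_rot: [-0.019, 1.571, 0.022]
force: [0.2, 0.2, 0.0]
width: 0.0112
```

```bash
python3 -c "
from h import *
go(rk((0,.075,.125)),down(91.06))"
```

```text
delta [5.57, -0.08, 0.0] dr [0.054, -0.002, -0.01] rows>= 0.9 t 30.07 w 0.0112 F [0.2 0.2 0. ] j [ 0.58  0.48  0.03 -0.   -1.12 -2.13]
```

Request:
{"op": "send_rows", "data": {
  "steps": [
    {"delta_pos": [2,-0.08,0],"dr": [0.05,0,0]},
    {"delta_pos": [4,-0.08,0],"dr": [0.05,0,0]},
    {"delta_pos": [5.5,-0.08,0],"dr": [0.05,0,0]},
    {"delta_pos": [5.5,-0.08,0],"dr": [0.05,0,0]}
  ]
}}

```text
time_s: 30.58
tool_pos: [0.622, 0.2166, 0.125]
tcp_rot: [-0.014, 1.572, 0.014]
force: [0.2, 0.5, -0.3]
width: 0.0113
```

```bash
python3 -c "
from h import *
snap('side','s18',(195,230,285,320),6);snap('top','t18',(205,165,295,235),7)
go(rk((0,.075,.062)),down(91.06))"
```

```text
delta [6.49, -0.03, -0.12] dr [-0.003, 0.016, -0.013] rows>= 1.0 t 30.68 w 0.0115 F [ 0.9  0.5 -0.3] j [ 0.58  0.52 -0.04 -0.   -1.01 -2.13]
```

View pics/s18.png

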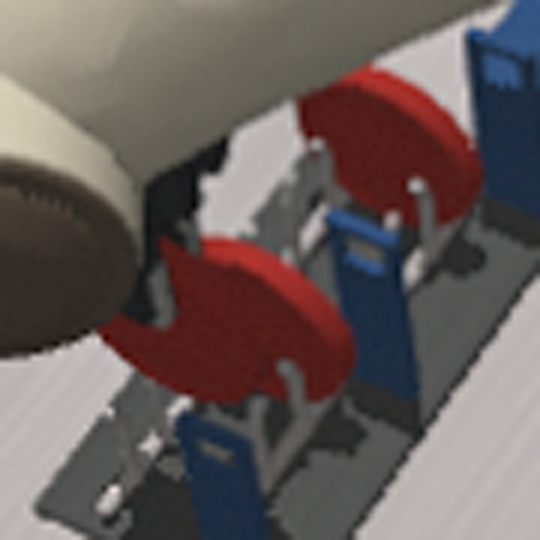

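View pics/t18.png

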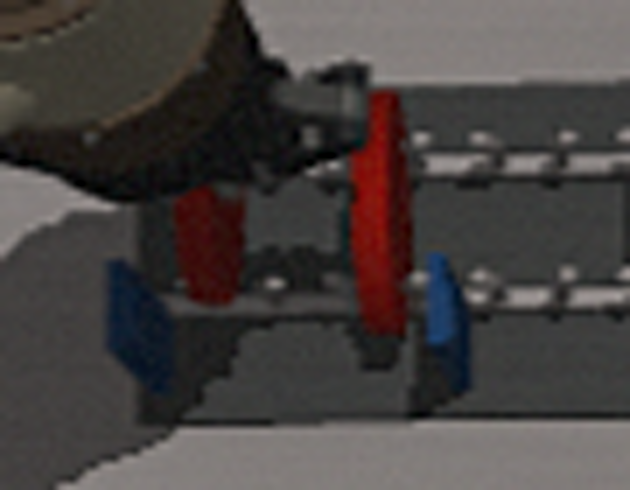

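Request:
{"op": "send_rows", "data": {
  "steps": [
    {"delta_pos": [1.5,-0.03,-0.1],"dr": [0,0,0]},
    {"delta_pos": [3,-0.03,-0.1],"dr": [0,0,0]},
    {"delta_pos": [4,-0.03,-0.1],"dr": [0,0,0]},
    {"delta_pos": [5,-0.03,-0.1],"dr": [0,0,0]},
    {"delta_pos": [5.7,-0.03,-0.1],"dr": [0,0,0]},
    {"delta_pos": [6.2,-0.03,-0.1],"dr": [0,0,0]},
    {"delta_pos": [6.4,-0.03,-0.1],"dr": [0,0,0]},
    {"delta_pos": [6.4,-0.03,-0.1],"dr": [0,0,0]}
  ]
}}

```text
time_s: 31.68
tool_pos: [0.6223, 0.2169, 0.0631]
tcp_rot: [-0.012, 1.568, 0.016]
force: [0.8, 0.0, 2.2]
width: 0.0116
```

Request:
{"op": "send_rows", "data": {
  "steps": [
    {"delta_pos": [0.2,0,0],"dr": [0,0,0]},
    {"delta_pos": [0.2,0,0],"dr": [0,0,0]}
  ]
}}

```text
time_s: 31.92
tool_pos: [0.6225, 0.217, 0.0629]
tcp_rot: [-0.013, 1.567, 0.016]
force: [-2.0, -0.1, 8.9]
width: 0.0113
```

Request:
{"op": "send_rows", "data": {
  "steps": [
    {"delta_pos": [-0.1,0,0],"dr": [0,0,0]},
    {"delta_pos": [-0.1,0,0],"dr": [0,0,0]},
    {"delta_pos": [-0.1,0,0],"dr": [0,0,0]},
    {"delta_pos": [-2,0,0],"dr": [0,0,0]},
    {"delta_pos": [-5,0,0],"dr": [0,0,0]},
    {"delta_pos": [-9,0,0],"dr": [0,0,0]},
    {"delta_pos": [-13,0,0],"dr": [0,0,0]},
    {"delta_pos": [-13,0,0],"dr": [0,0,0]}
  ],
  "fingers": 3
}}

```text
time_s: 32.92
tool_pos: [0.6235, 0.2175, 0.1944]
tcp_rot: [-0.01, 1.562, 0.018]
force: [0.3, -0.6, -0.7]
width: 0.0301
```

```bash
python3 -c "
from h import *
snap('side','s19');snap('top','t19')
go((.56,-.1,.22),down(181.06))"
```

```text
delta [-3.07, -31.55, -6.67] dr [-11.259, 0.016, -0.008] rows>= 8.4 t 33.02 w 0.0297 F [-0.3  0.  -0.2] j [ 0.58  0.47  0.04 -0.   -1.14 -2.13]
```

View pics/s19.png

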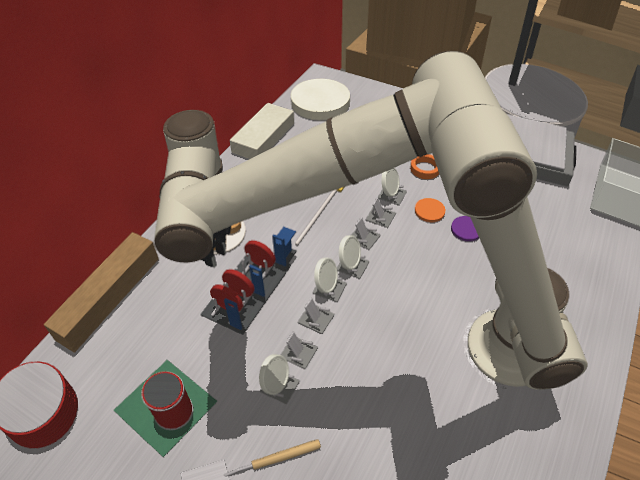

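View pics/t19.png

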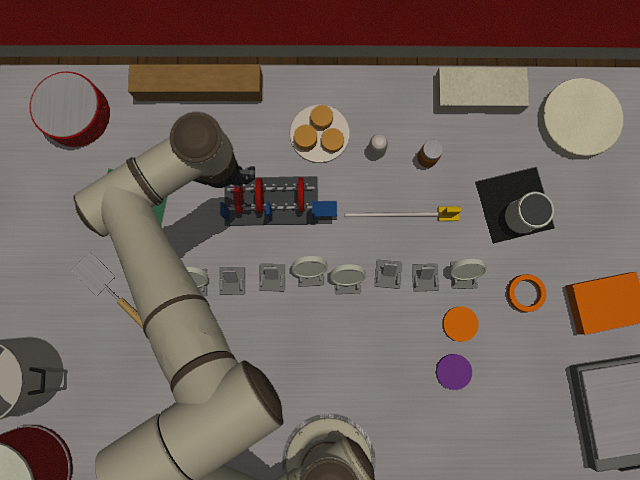

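Run:
```python
import cv2
a=cv2.imread('pics/top19.png') if 0 else cv2.imread('pics/t19.png');b=cv2.imread('pics/s19.png')
cv2.imwrite('pics/c5.png',cv2.resize(b[220:340,195:305],None,fx=5,fy=5,interpolation=cv2.INTER_CUBIC))
cv2.imwrite('pics/c6.png',cv2.resize(a[165:235,210:350],None,fx=5,fy=5,interpolation=cv2.INTER_CUBIC))
```

```text
(no output)
```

View pics/c5.png

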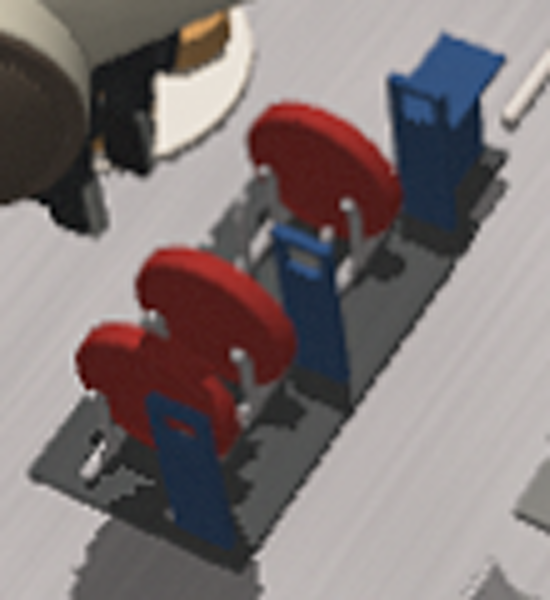

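View pics/c6.png

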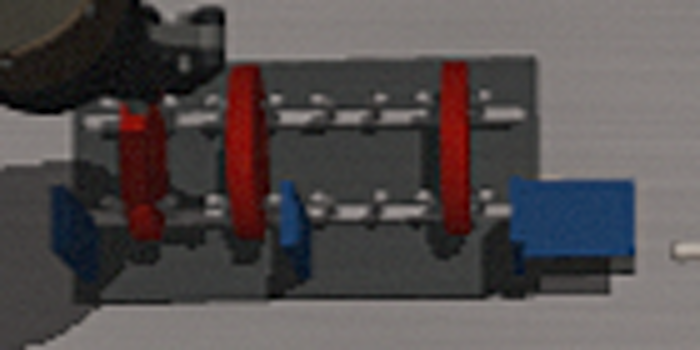

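Request:
{"op": "send_rows", "data": {
  "steps": [
    {"delta_pos": [-0.5,-3.5,-0.7],"dr": [-1.2,0,0]},
    {"delta_pos": [-1,-7,-1.5],"dr": [-2.5,0,0]},
    {"delta_pos": [-1.5,-10.5,-2.2],"dr": [-3.7,0,0]},
    {"delta_pos": [-2,-14,-3],"dr": [-5,0,0]},
    {"delta_pos": [-2.5,-17.5,-3.7],"dr": [-6.2,0,0]},
    {"delta_pos": [-3,-21,-4.5],"dr": [-7.5,0,0]},
    {"delta_pos": [-3,-25,-5.2],"dr": [-8.7,0,0]},
    {"delta_pos": [-3,-28,-6],"dr": [-10,0,0]}
  ],
  "fingers": 5
}}

```text
time_s: 34.02
tool_pos: [0.5652, -0.0659, 0.2179]
tcp_rot: [-1.094, 1.278, 1.099]
force: [0.7, 0.2, -0.9]
width: 0.0498
```

```bash
python3 -c "
from h import *
snap('side','s20',(200,120,400,300),4);snap('top','t20',(300,150,500,290),4)
go((.56,-.1,.22),down(181.06))"
```

```text
delta [-0.21, -0.05, -3.36] dr [-1.273, 0.007, -0.021] rows>= 1.0 t 34.12 w 0.0506 F [ 1.5 -0.1 -0.5] j [ 0.17  0.3  -0.15 -0.   -1.12 -0.32]
```

View pics/s20.png

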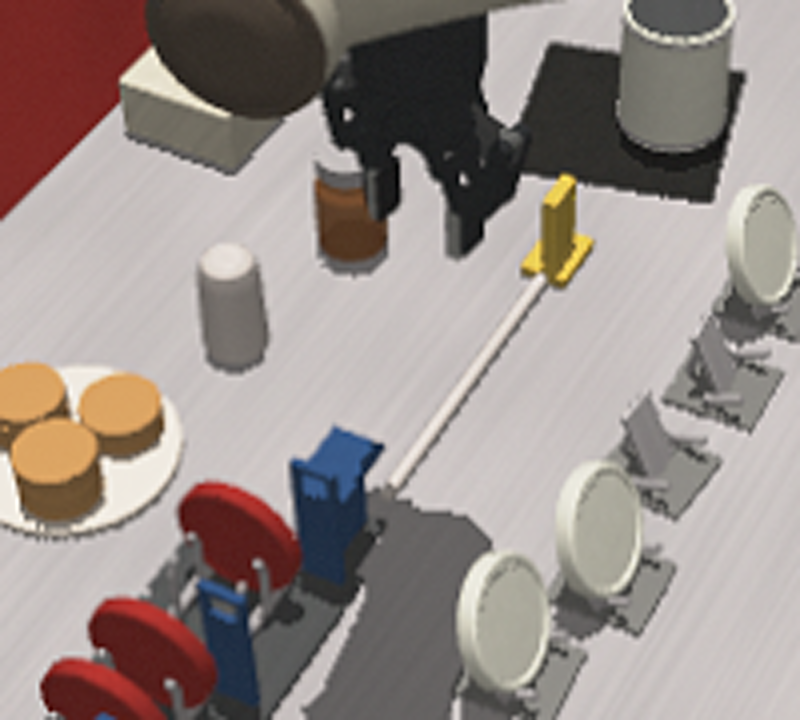

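View pics/t20.png

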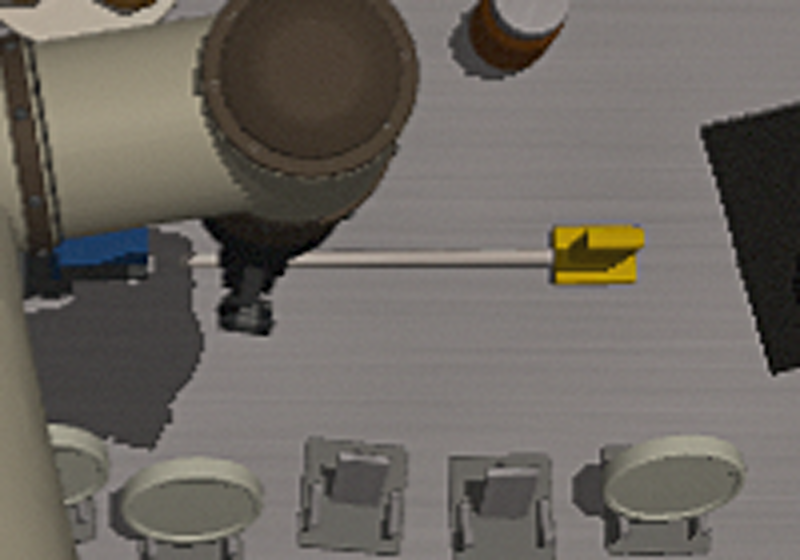

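```bash
python3 -c "
from h import *
T=lambda x,y:np.array((x/4+300,y/4+150));S=lambda x,y:np.array((x/4+200,y/4+120))
print('rod tip top',plane('top',(346,214.6),.008),'rod@handle',plane('top',T(553,257),.008),'handle back mid',plane('top',T(635,255),.008))
print('side tip',plane('side',S(392,487),.005),'rod@handle',plane('side',S(545,283),.007))
print('fin top ctr tri',tri(T(613,235),S(560,193)))
p=(.588,-.2955,.069);print(((proj('top',p)-[300,150])*4),((proj('side',p)-[200,120])*4))
"
```

```text
rod tip top [ 0.58471803 -0.04181349  0.008     ] rod@handle [ 0.58657146 -0.26846758  0.008     ] handle back mid [ 0.58804263 -0.31900295  0.008     ]
side tip [ 0.58252092 -0.04740177  0.005     ] rod@handle [ 0.58075835 -0.26342493  0.007     ]
fin top ctr tri (array([ 0.58824993, -0.29400094,  0.06511573]), np.float64(0.004638138170824771))
[[618.4177632  237.95987068]] [[558.11409077 187.20293303]]
```

```bash
python3 -c "
from h import *
go((.588,-.295,.13),down(181.06))"
```

```text
delta [8.76, -5.94, -22.18] dr [-1.273, 0.007, -0.021] rows>= 3.9 t 34.12 w 0.0506 F [ 1.5 -0.1 -0.5] j [ 0.17  0.3  -0.15 -0.   -1.12 -0.32]
```

Request:
{"op": "send_rows", "data": {
  "steps": [
    {"delta_pos": [0,-0.3,-5.5],"dr": [-0.4,0,0]},
    {"delta_pos": [1,-0.8,-11],"dr": [-0.8,0,0]},
    {"delta_pos": [2,-1.5,-17],"dr": [-1.27,0,0]},
    {"delta_pos": [3,-1.8,-20],"dr": [-1.27,0,0]},
    {"delta_pos": [3,-1.8,-20],"dr": [-1.27,0,0]}
  ]
}}

```text
time_s: 34.75
tool_pos: [0.5518, -0.2658, 0.1865]
tcp_rot: [-1.217, 1.202, 1.225]
force: [-0.3, -0.4, -0.6]
width: 0.05
```

```bash
python3 -c "
from h import *
go((.588,-.295,.13),down(181.06))"
```

```text
delta [5.63, -3.59, -2.99] dr [-0.021, 0.022, -0.026] rows>= 1.2 t 34.75 w 0.05 F [-0.3 -0.4 -0.6] j [-0.19  0.4  -0.09 -0.   -1.09  0.2 ]
```

Request:
{"op": "send_rows", "data": {
  "steps": [
    {"delta_pos": [1,-1.8,-1.5],"dr": [0,0,0]},
    {"delta_pos": [2,-3.6,-3],"dr": [0,0,0]},
    {"delta_pos": [5.6,-3.6,-3],"dr": [0,0,0]},
    {"delta_pos": [5.6,-3.6,-3],"dr": [0,0,0]}
  ]
}}

```text
time_s: 35.25
tool_pos: [0.588, -0.2917, 0.1297]
tcp_rot: [-1.218, 1.201, 1.231]
force: [-0.2, 0.0, 0.0]
width: 0.0501
```

```bash
python3 -c "
from h import *
snap('side','s21',(230,100,400,270),4);snap('top','t21',(340,170,500,290),5)
go((.588,-.295,.039),down(181.06))"
```

```text
delta [9.49, 0.24, -0.2] dr [0.022, 0.007, 0.006] rows>= 1.5 t 35.35 w 0.05 F [-0.5 -0.4 -0.9] j [-0.22  0.52 -0.03 -0.   -1.02  0.24]
```

View pics/s21.png

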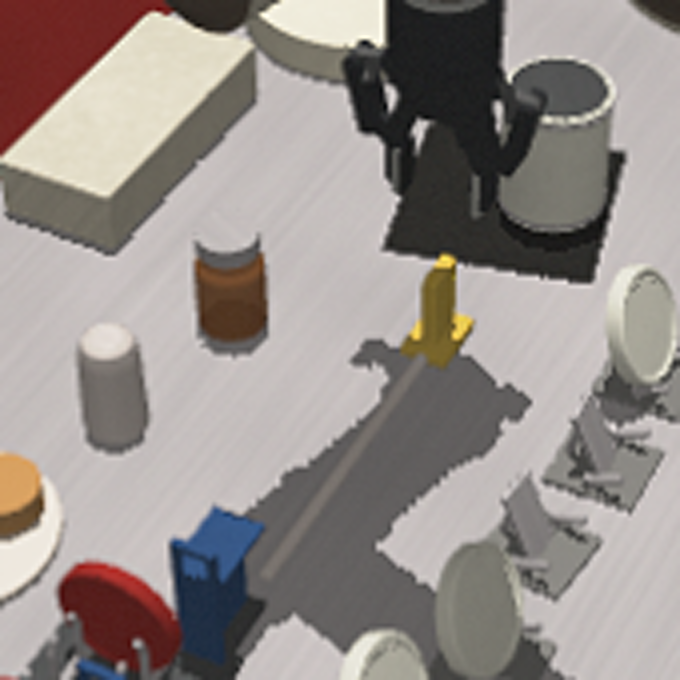

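View pics/t21.png

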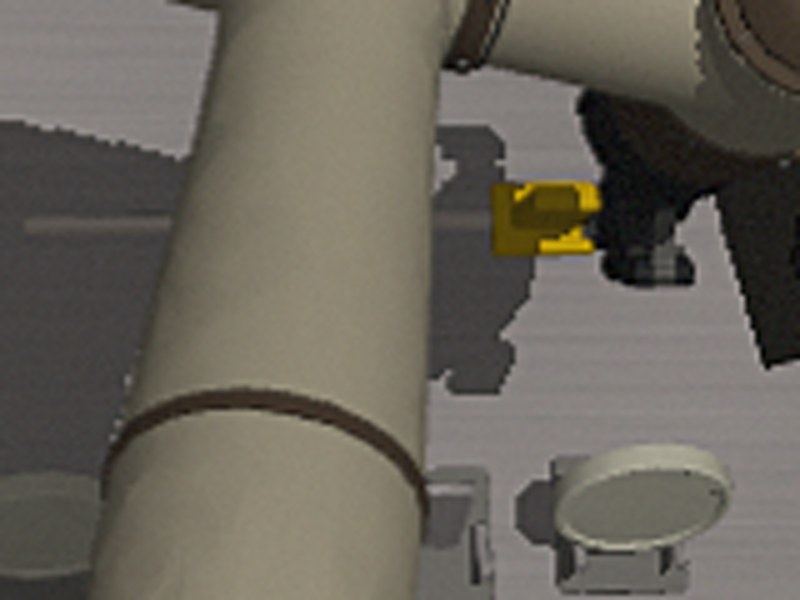

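Request:
{"op": "send_rows", "data": {
  "steps": [
    {"delta_pos": [3,0.24,-0.1],"dr": [0,0,0]},
    {"delta_pos": [6,0.24,-0.2],"dr": [0,0,0]},
    {"delta_pos": [8,0.24,-0.2],"dr": [0,0,0]},
    {"delta_pos": [9.4,0.24,-0.2],"dr": [0,0,0]},
    {"delta_pos": [9.4,0.24,-0.2],"dr": [0,0,0]}
  ]
}}

```text
time_s: 35.98
tool_pos: [0.5876, -0.2955, 0.0396]
tcp_rot: [-1.224, 1.198, 1.224]
force: [0.0, -0.3, 0.3]
width: 0.0504
```

Request:
{"op": "send_rows", "data": {
  "steps": [
    {"delta_pos": [0,0,0],"dr": [0,0,0]},
    {"delta_pos": [0,0,0],"dr": [0,0,0]},
    {"delta_pos": [0,0,0],"dr": [0,0,0]},
    {"delta_pos": [0,0,0],"dr": [0,0,0]},
    {"delta_pos": [0,0,0],"dr": [0,0,0]}
  ],
  "fingers": 0,
  "force": 60
}}

```text
time_s: 36.6
tool_pos: [0.5884, -0.2961, 0.0407]
tcp_rot: [-1.226, 1.196, 1.222]
force: [0.0, -0.1, 5.8]
width: 0.0112
```

Request:
{"op": "send_rows", "data": {
  "steps": [
    {"delta_pos": [-1,0,0],"dr": [0,0,0]},
    {"delta_pos": [-3,0,0],"dr": [0,0,0]},
    {"delta_pos": [-5,0,0],"dr": [0,0,0]},
    {"delta_pos": [-7,0,0],"dr": [0,0,0]},
    {"delta_pos": [-8.8,0,0],"dr": [0,0,0]},
    {"delta_pos": [-8.8,0,0],"dr": [0,0,0]}
  ]
}}

```text
time_s: 37.35
tool_pos: [0.588, -0.2962, 0.129]
tcp_rot: [-1.226, 1.196, 1.222]
force: [0.2, -0.2, -1.3]
width: 0.0114
```

```bash
python3 -c "
from h import *
snap('side','s22',(230,140,350,270),5);snap('top','t22',(300,160,460,270),5)
go(rk((-.04,-.134-.304,.125)),down(181.06))"
```

```text
delta [0.18, -0.48, -0.11] dr [0.011, 0.017, 0.001] rows>= 0.1 t 37.45 w 0.0112 F [ 0.3  0.5 -1.2] j [-0.22  0.52 -0.04 -0.   -1.01  0.24]
```

View pics/s22.png

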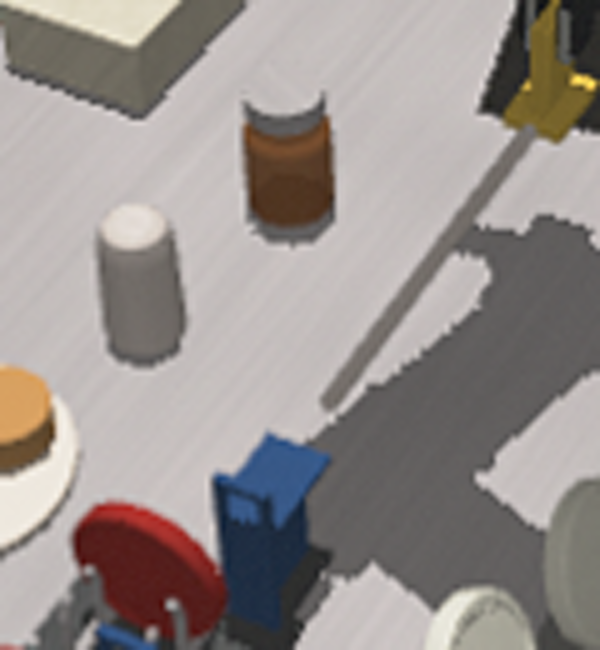

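View pics/t22.png

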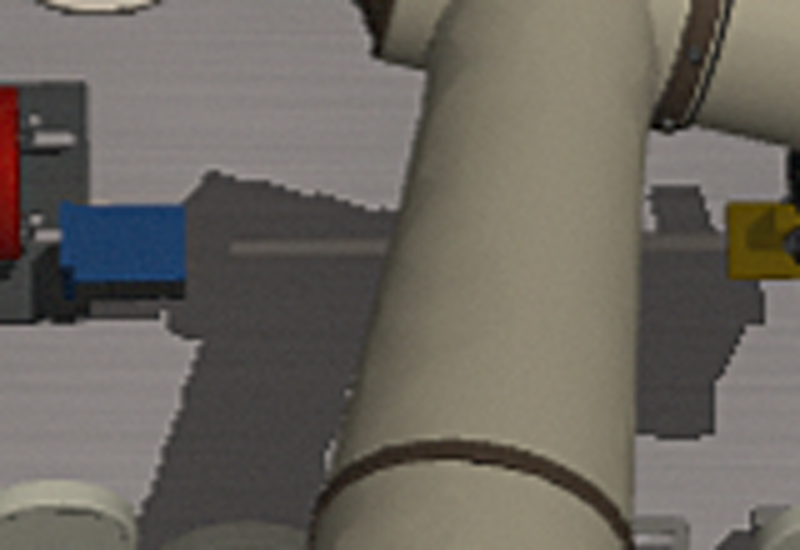

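Request:
{"op": "send_rows", "data": {
  "steps": [
    {"delta_pos": [0.1,-0.25,0],"dr": [0,0,0]},
    {"delta_pos": [0.1,-0.25,1.5],"dr": [0,0,0]},
    {"delta_pos": [0.1,-0.25,3],"dr": [0,0,0]},
    {"delta_pos": [0.1,-0.25,4.5],"dr": [0,0,0]},
    {"delta_pos": [0.1,-0.25,5.5],"dr": [0,0,0]},
    {"delta_pos": [0.1,-0.25,5.5],"dr": [0,0,0]}
  ]
}}

```text
time_s: 38.2
tool_pos: [0.5889, -0.2398, 0.1268]
tcp_rot: [-1.225, 1.197, 1.225]
force: [1.1, -0.0, -0.5]
width: 0.011
```

```bash
python3 -c "
from h import *
snap('side','s23',(255,200,335,270),8);snap('top','t23',(290,180,390,240),8)
go(rk((-.04,-.134-.249,.125)),down(181.06));print(pose()[0])"
```

```text
delta [0.17, -0.17, -0.09] dr [0.015, 0.01, 0.01] rows>= 0.0 t 38.3 w 0.0111 F [-1.   0.1 -2. ] j [-0.14  0.49 -0.1  -0.   -0.98  0.16]
[ 0.5888467  -0.24081739  0.12666958]
```

View pics/s23.png

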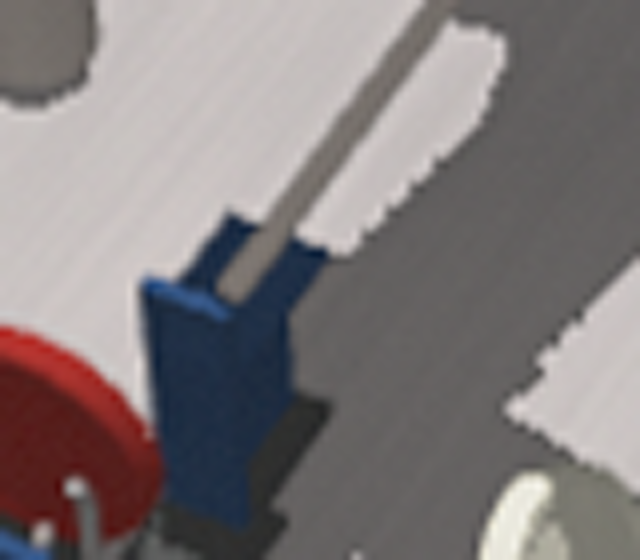

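View pics/t23.png

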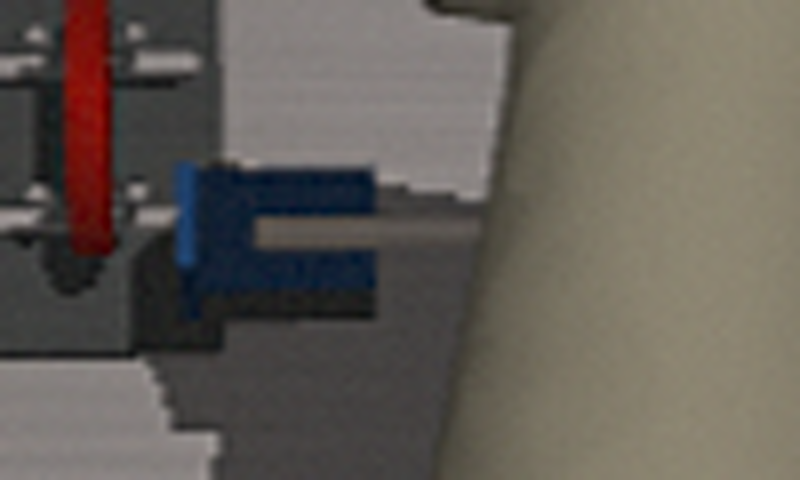

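```bash
python3 -c "
from h import *
f=lambda x,y,z:plane('top',(x/8+290,y/8+180),z).round(4)
print('ledge',f(300,168,.082),f(300,293,.082))
print('post',f(187,160,.107),f(187,267,.107))
print('rod',f(258,215,.093),f(258,248,.093),f(470,213,.093),f(470,245,.093))
print('back post 0 hole', rk((-.04,-.105,.092)))
g=lambda x,y,z:plane('side',(x/8+255,y/8+200),z).round(4)
print('side post',g(147,280,.107),g(228,316,.107),'ledge far corners',g(230,212,.082),g(326,257,.082),'rod tip',g(232,290,.093))
"
```

```text
ledge [0.6045 0.0041 0.082 ] [0.5676 0.004  0.082 ]
post [0.602  0.0366 0.107 ] [0.571  0.0364 0.107 ]
rod [0.5886 0.0163 0.093 ] [0.5789 0.0162 0.093 ] [ 0.5895 -0.045   0.093 ] [ 0.5801 -0.045   0.093 ]
back post 0 hole [0.58544929 0.03627799 0.092     ]
side post [0.598  0.0373 0.107 ] [0.5693 0.0383 0.107 ] ledge far corners [ 0.6031 -0.0174  0.082 ] [ 0.5674 -0.015   0.082 ] rod tip [0.5805 0.0184 0.093 ]
```

Request:
{"op": "send_rows", "data": {
  "steps": [
    {"delta_pos": [0,-0.28,0],"dr": [0,0,0]},
    {"delta_pos": [0,-0.28,0],"dr": [0,0,0]},
    {"delta_pos": [0,-0.28,1.5],"dr": [0,0,0]},
    {"delta_pos": [0,-0.28,3],"dr": [0,0,0]},
    {"delta_pos": [0,-0.28,4.5],"dr": [0,0,0]},
    {"delta_pos": [0,-0.28,4.5],"dr": [0,0,0]}
  ]
}}

```text
time_s: 39.05
tool_pos: [0.5907, -0.1943, 0.1268]
tcp_rot: [-1.225, 1.196, 1.226]
force: [0.1, -0.6, -0.2]
width: 0.0111
```

```bash
python3 -c "
from h import *
snap('side','s24',(235,190,325,270),8);snap('top','t24',(260,180,360,240),8)
go(rk((-.04,-.134-.201,.126)),down(181.06));print(pose()[0])"
```

```text
delta [0.08, 0.1, 0.18] dr [0.02, 0.01, 0.011] rows>= 0.0 t 39.15 w 0.0112 F [-0.5  0.3 -0.7] j [-0.06  0.47 -0.14 -0.   -0.96  0.08]
[ 0.59078287 -0.19541569  0.12680822]
```

View pics/s24.png

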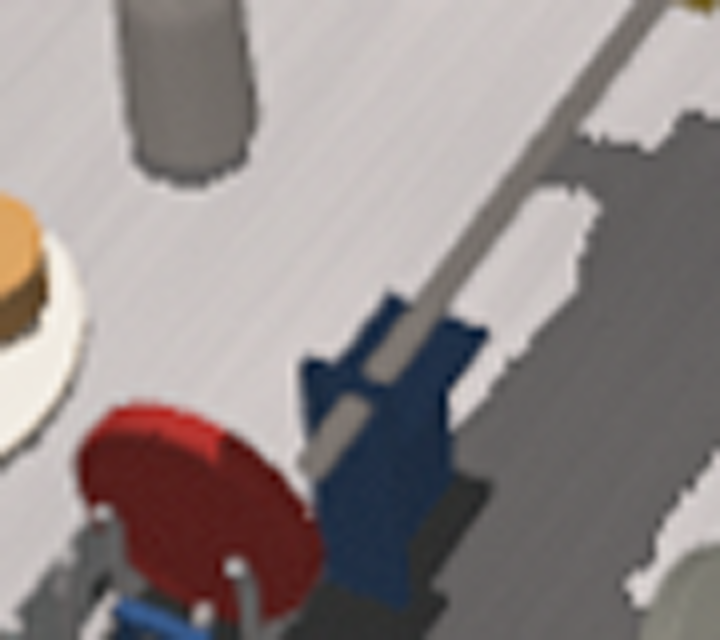

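View pics/t24.png

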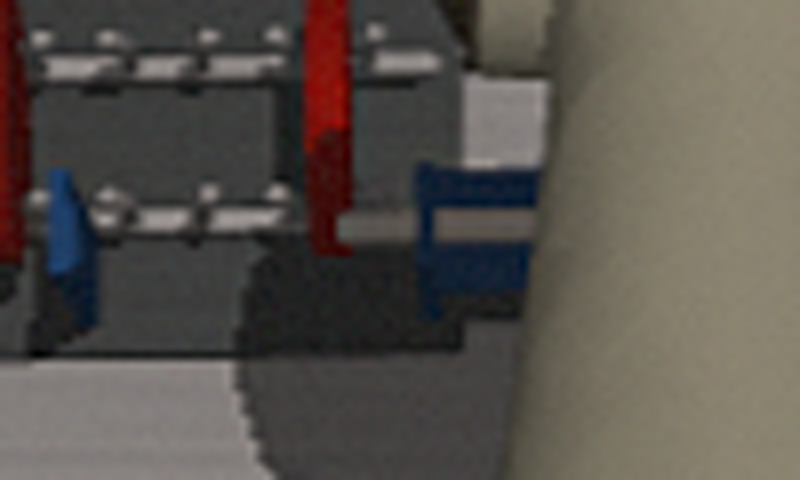

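Request:
{"op": "send_rows", "data": {
  "steps": [
    {"delta_pos": [0,0,1.5],"dr": [0,0,0]},
    {"delta_pos": [0,0,3],"dr": [0,0,0]},
    {"delta_pos": [0,0,4.5],"dr": [0,0,0]},
    {"delta_pos": [0,0,6],"dr": [0,0,0]},
    {"delta_pos": [0,0,6.5],"dr": [0,0,0]},
    {"delta_pos": [0,0,6.5],"dr": [0,0,0]}
  ]
}}

```text
time_s: 39.9
tool_pos: [0.5894, -0.1304, 0.1268]
tcp_rot: [-1.224, 1.197, 1.225]
force: [0.6, -0.2, -1.3]
width: 0.011
```

```bash
python3 -c "
from h import *
snap('side','s25',(215,190,325,290),7);snap('top','t25',(220,170,340,240),6)
go(rk((-.04,-.134-.136,.126)),down(181.06));print(pose()[0])"
```

```text
delta [0.07, 0.08, 0.23] dr [0.012, 0.011, 0.008] rows>= 0.0 t 40.0 w 0.011 F [-0.3  0.4 -0.4] j [ 0.05  0.44 -0.19 -0.   -0.94 -0.03]
[ 0.58929796 -0.13101142  0.12666787]
```

View pics/s25.png

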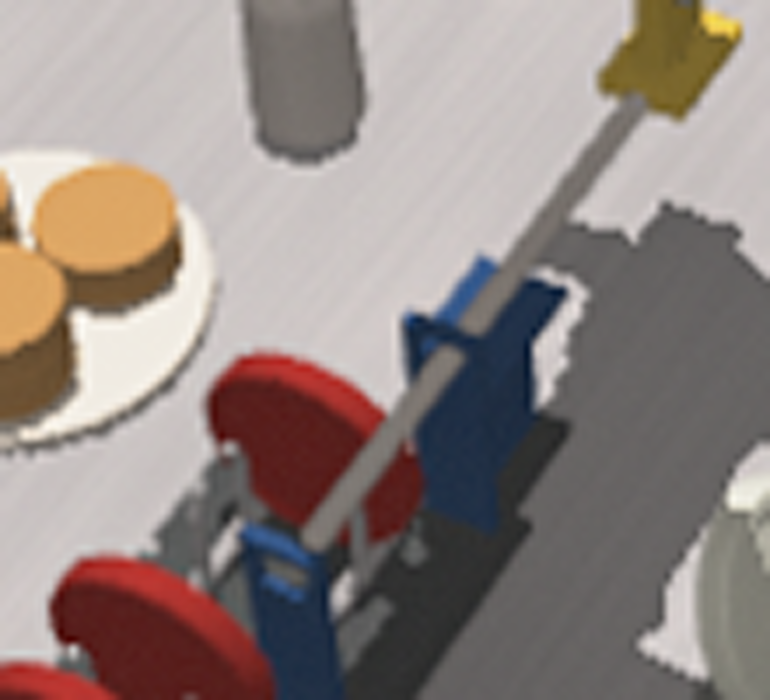

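View pics/t25.png

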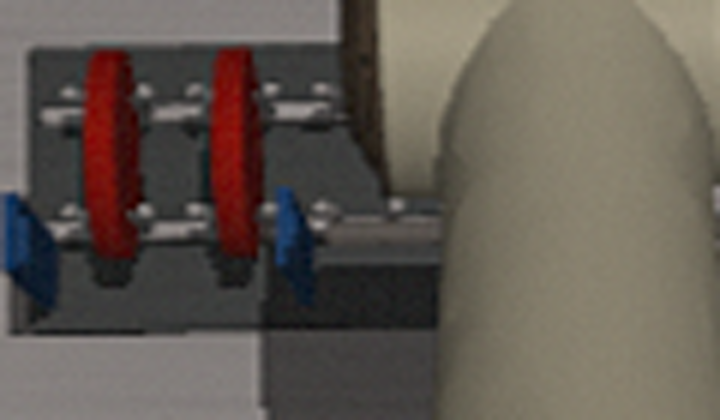

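Request:
{"op": "send_rows", "data": {
  "steps": [
    {"delta_pos": [0,-0.12,0],"dr": [0,0,0]},
    {"delta_pos": [0,-0.12,1.5],"dr": [0,0,0]},
    {"delta_pos": [0,-0.12,3],"dr": [0,0,0]},
    {"delta_pos": [0,-0.12,4.5],"dr": [0,0,0]},
    {"delta_pos": [0,-0.12,4.5],"dr": [0,0,0]}
  ]
}}

```text
time_s: 40.62
tool_pos: [0.5896, -0.0843, 0.1269]
tcp_rot: [-1.225, 1.196, 1.226]
force: [1.1, 0.1, -0.7]
width: 0.0111
```

```bash
python3 -c "
from h import *
snap('side','s26',(215,190,325,310),6);snap('top','t26',(220,170,340,240),6)
go(rk((-.04,-.134-.091,.126)),down(181.06));print(pose()[0])"
```

```text
delta [0.08, 0.19, 0.17] dr [0.02, 0.011, 0.009] rows>= 0.0 t 40.73 w 0.011 F [-0.1 -0.5 -1.1] j [ 0.13  0.43 -0.21 -0.   -0.94 -0.1 ]
[ 0.58960501 -0.08538671  0.12684574]
```

View pics/s26.png

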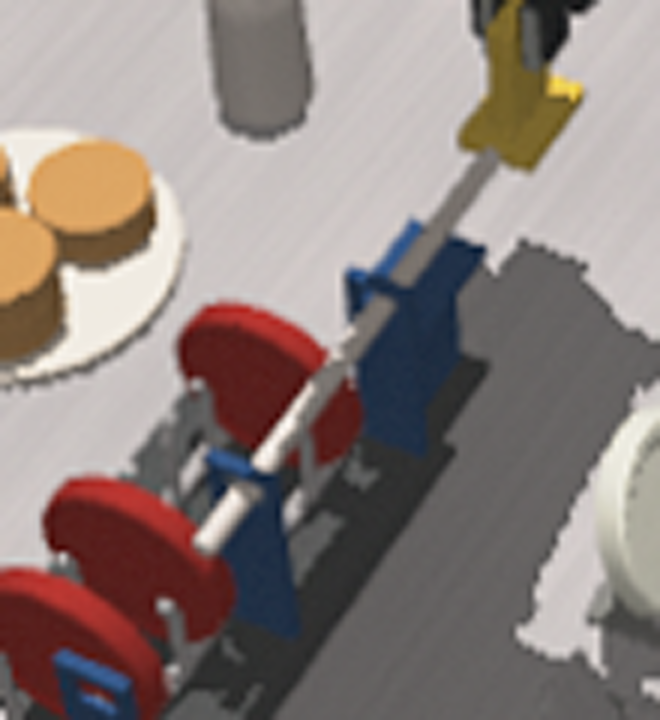

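View pics/t26.png

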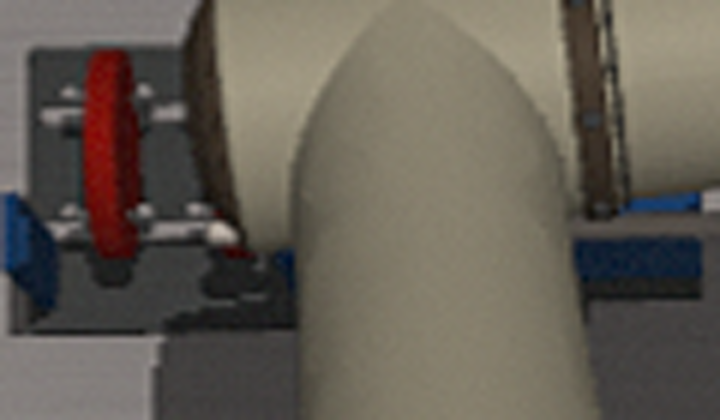

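Request:
{"op": "send_rows", "data": {
  "steps": [
    {"delta_pos": [0,0.05,1.5],"dr": [0,0,0]},
    {"delta_pos": [0,0.05,3],"dr": [0,0,0]},
    {"delta_pos": [0,0.05,4.5],"dr": [0,0,0]},
    {"delta_pos": [0,0.05,5.5],"dr": [0,0,0]},
    {"delta_pos": [0,0.05,5.5],"dr": [0,0,0]}
  ]
}}

```text
time_s: 41.35
tool_pos: [0.588, -0.0299, 0.1269]
tcp_rot: [-1.225, 1.197, 1.225]
force: [-0.6, -0.6, -1.0]
width: 0.0114
```

```bash
python3 -c "
from h import *
snap('side','s27',(195,210,305,330),6);snap('top','t27',(205,170,325,240),6)
go(rk((-.04,-.134,.126)),down(181.06));print(pose()[0])"
```

```text
delta [0.09, 0.12, 3.81] dr [0.015, 0.011, 0.008] rows>= 0.6 t 41.45 w 0.0111 F [-0.4 -0.7 -0.9] j [ 0.22  0.42 -0.23 -0.   -0.93 -0.2 ]
[ 0.58792741 -0.03077949  0.12682712]
```

View pics/s27.png

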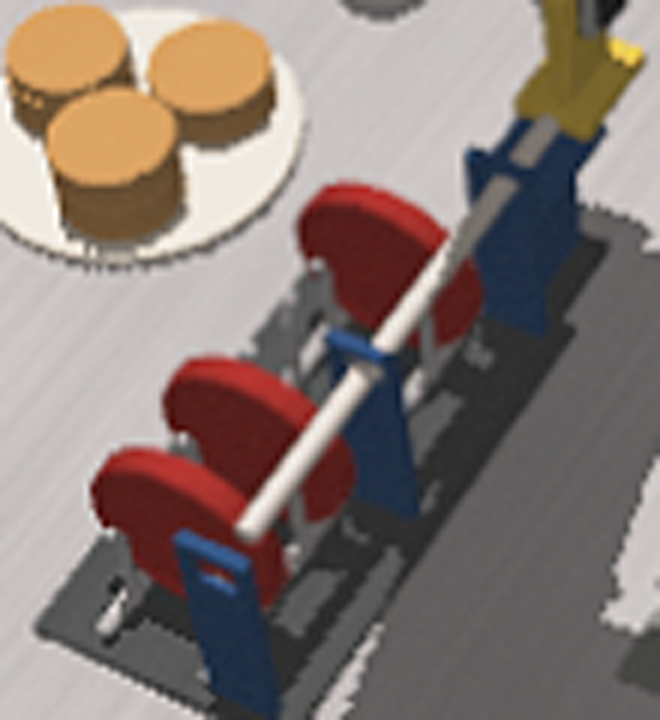

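View pics/t27.png

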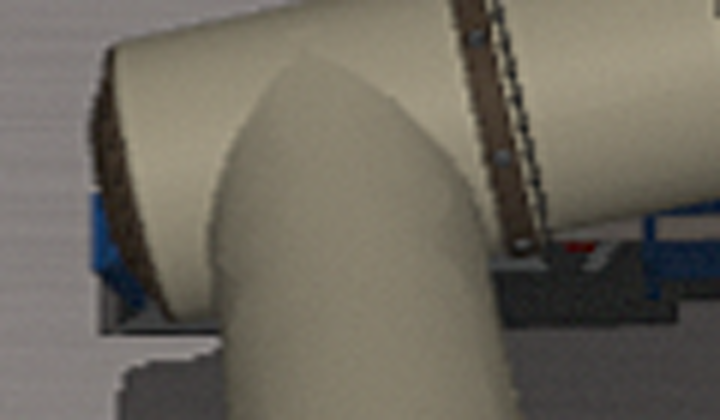

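Request:
{"op": "send_rows", "data": {
  "steps": [
    {"delta_pos": [0,0.05,1],"dr": [0,0,0]},
    {"delta_pos": [0,0.05,2],"dr": [0,0,0]},
    {"delta_pos": [0,0.05,3],"dr": [0,0,0]},
    {"delta_pos": [0,0.05,3.3],"dr": [0,0,0]},
    {"delta_pos": [0,0.05,3.3],"dr": [0,0,0]}
  ]
}}

```text
time_s: 42.08
tool_pos: [0.5868, 0.0024, 0.1269]
tcp_rot: [-1.224, 1.197, 1.225]
force: [-0.2, -1.0, -0.4]
width: 0.0109
```

```bash
python3 -c "
from h import *
snap('side','s28',(195,210,305,330),6)
go(rk((-.04,-.134,.126)),down(181.06));print(pose()[0])"
```

```text
delta [0.09, 0.07, 0.51] dr [0.015, 0.011, 0.008] rows>= 0.1 t 42.12 w 0.0111 F [ 0.2  0.8 -1.8] j [ 0.28  0.41 -0.23 -0.   -0.93 -0.26]
[0.58675845 0.0021959  0.12689637]
```

View pics/s28.png

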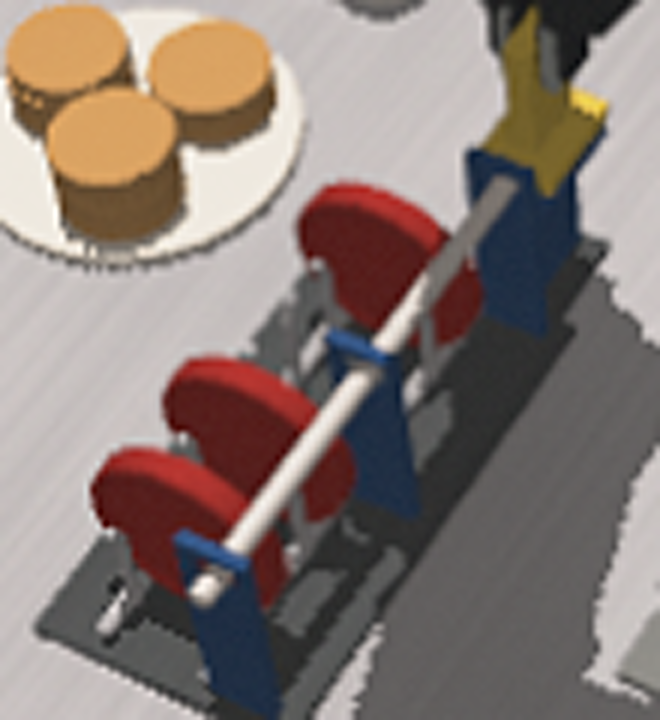

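Request:
{"op": "send_rows", "data": {
  "steps": [
    {"delta_pos": [0,0,0.3],"dr": [0,0,0]},
    {"delta_pos": [0,0,0.5],"dr": [0,0,0]},
    {"delta_pos": [0,0,0.7],"dr": [0,0,0]},
    {"delta_pos": [0,0,0.7],"dr": [0,0,0]}
  ]
}}

```text
time_s: 42.62
tool_pos: [0.5867, 0.0076, 0.1271]
tcp_rot: [-1.225, 1.2, 1.223]
force: [0.8, -5.3, -0.1]
width: 0.0112
```

Request:
{"op": "send_rows", "data": {
  "steps": [
    {"delta_pos": [0.2,0,-0.1],"dr": [0,0,0]},
    {"delta_pos": [0.4,0,-0.1],"dr": [0,0,0]},
    {"delta_pos": [0.5,0,-0.1],"dr": [0,0,0]},
    {"delta_pos": [0.5,0,-0.1],"dr": [0,0,0]}
  ]
}}

```text
time_s: 43.12
tool_pos: [0.5869, 0.0073, 0.1227]
tcp_rot: [-1.225, 1.198, 1.223]
force: [-0.8, -5.8, 3.6]
width: 0.0113
```

Bar on the ledge and against the post (−5.8 N along y, +3.6 N up). Releasing.

Request:
{"op": "send_rows", "data": {
  "steps": [
    {"delta_pos": [0,0,0],"dr": [0,0,0]},
    {"delta_pos": [0,0,0],"dr": [0,0,0]},
    {"delta_pos": [0,0,0],"dr": [0,0,0]},
    {"delta_pos": [0,0,0],"dr": [0,0,0]},
    {"delta_pos": [-3,0,0],"dr": [0,0,0]},
    {"delta_pos": [-7,0,0],"dr": [0,0,0]},
    {"delta_pos": [-12,0,0],"dr": [0,0,0]},
    {"delta_pos": [-12,0,0],"dr": [0,0,0]}
  ],
  "fingers": 4.5
}}

```text
time_s: 44.12
tool_pos: [0.589, 0.0084, 0.247]
tcp_rot: [-1.228, 1.188, 1.218]
force: [0.2, -0.2, -0.3]
width: 0.045
```

Request:
{"op": "send_rows", "data": {
  "steps": [
    {"delta_pos": [0,0,-5],"dr": [0,0,0]},
    {"delta_pos": [0,0,-10],"dr": [0,0,0]},
    {"delta_pos": [0,0,-15],"dr": [0,0,0]},
    {"delta_pos": [0,0,-20],"dr": [0,0,0]},
    {"delta_pos": [0,0,-25],"dr": [0,0,0]},
    {"delta_pos": [0,0,-25],"dr": [0,0,0]}
  ]
}}

```text
time_s: 44.88
tool_pos: [0.5907, -0.2449, 0.2397]
tcp_rot: [-1.219, 1.201, 1.223]
force: [-0.9, -0.4, -0.6]
width: 0.0451
```

```bash
python3 -c "
from h import *
snap('side','s30',(195,190,345,340),5);snap('top','t30',(190,160,340,300),5);snap('top','t31');snap('side','s31')"
```

```text
(no output)
```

View pics/s30.png

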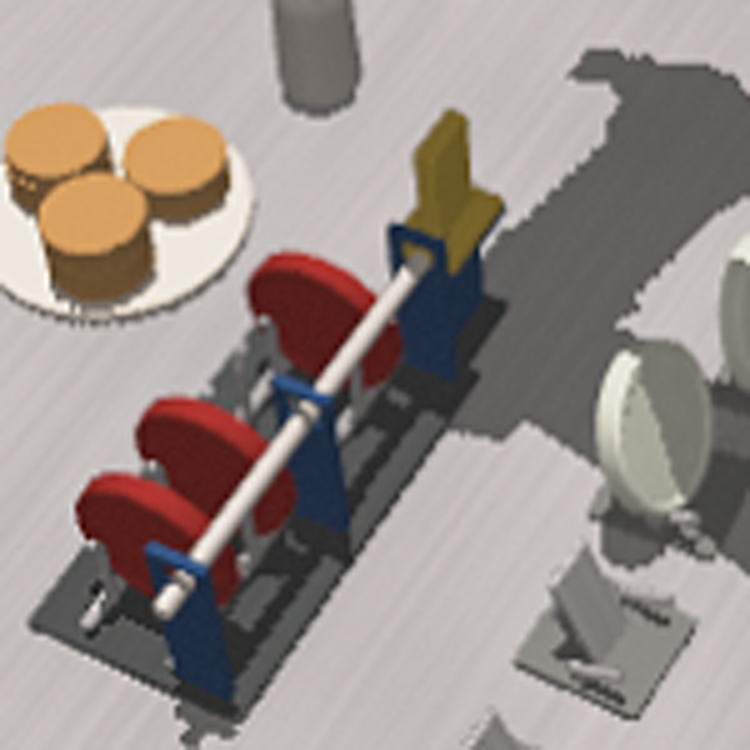

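View pics/t30.png

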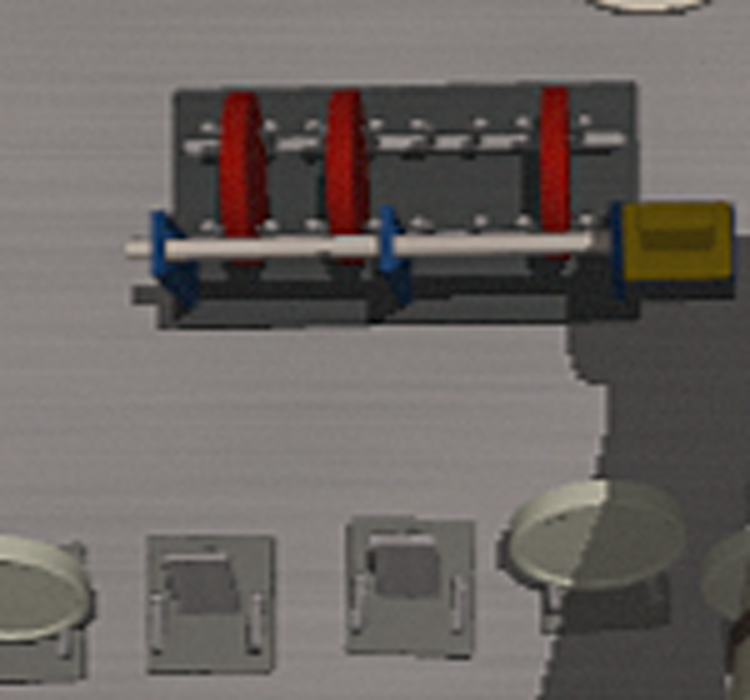

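View pics/t31.png

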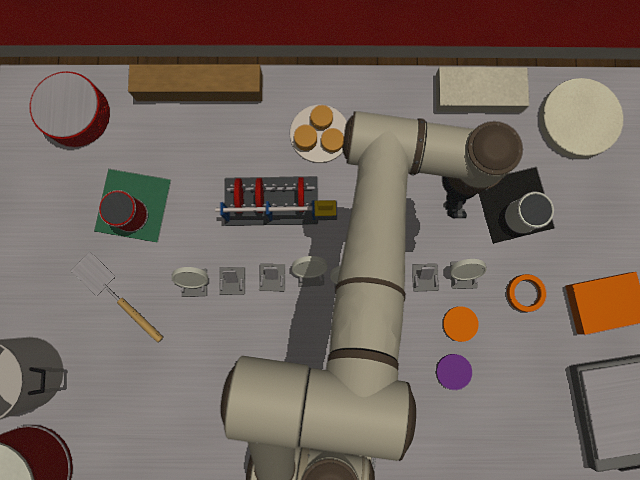

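Run:
```python
from h import *
for n,box,k in(('side',(195,190,315,330),5),('top',(205,160,345,240),5)):
    im=cams.read_camera(n)[:,:,::-1].copy();x0,y0,x1,y1=box
    c=cv2.resize(im[y0:y1,x0:x1],None,fx=k,fy=k,interpolation=cv2.INTER_CUBIC)
    for y in(-.075,.025,.075):
        t=np.linspace(0,2*np.pi,120)
        for s in(-.006,.006):
            for u in proj(n,[rk((.042*np.cos(a),y+s,.051+.042*np.sin(a))) for a in t]): 
                u=(u-[x0,y0])*k+k/2;cv2.circle(c,(int(u[0]),int(u[1])),0,(0,255,0))
    for p in((-.04,-.109,.092),(-.04,.122,.087)):
        u=(proj(n,rk(p))[0]-[x0,y0])*k+k/2;cv2.drawMarker(c,(int(u[0]),int(u[1])),(255,0,255),0,10)
    cv2.imwrite(f'pics/fin_{n}.png',c)
```

```text
(no output)
```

View pics/fin_side.png

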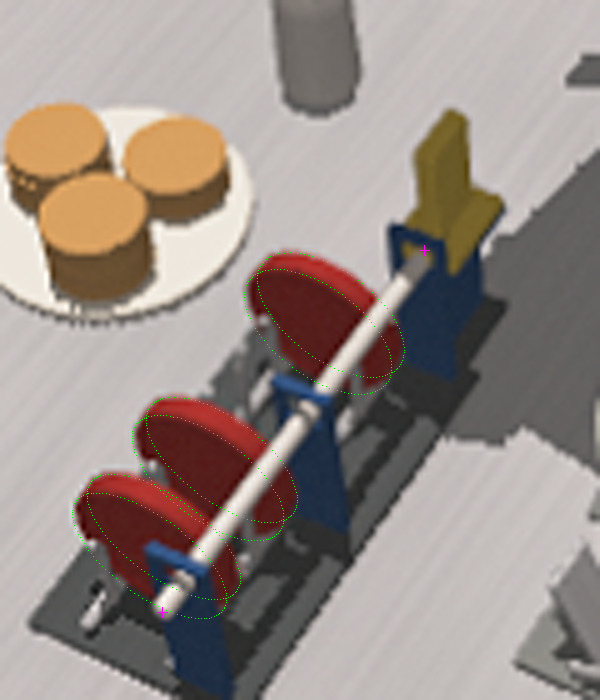

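View pics/fin_top.png

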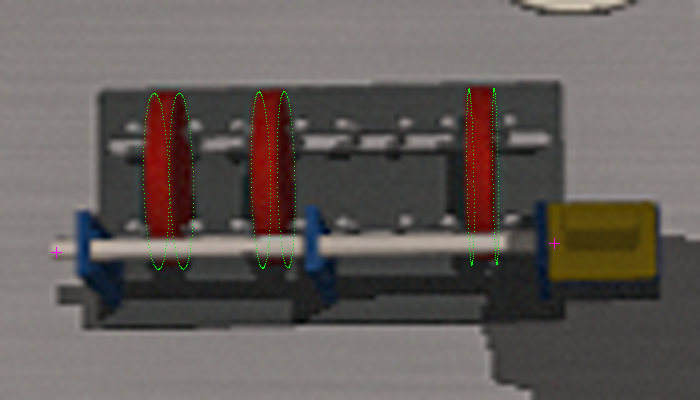

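All three lids match their seated outlines, and the bar lies through all three eyes. Handing in.

```bash
python3 -c "
from station import order,sensors
print(sensors.get_state()['time_s'],sensors.get_state()['force']);print(order.job_done())"
```

```text
45.175 [-0.16291949 -0.37636166 -0.58765717]
the job is handed in; nothing more can be done
None
```

The red tin stands on the green mat, so I packed the three red lids; the eight stands held three red and four white lids, and one stand was empty. I drew the bar fully out and laid it on the table. I then seated the red lids in slots 0, 2 and 3, threaded the bar back through all three eyes until the handle met the first post, released it and moved the gripper clear. I handed the job in at 45.2 s.

**Last checks:**
- In both views the red lids lie within about 1 pixel of their computed seated outlines, roughly 2 mm.
- The rod passes through all three eyes and its tip stands beyond the last one.
- The handle rests on the ledge against the post; before release I read about 6 N along the bar and 4 N upwards.
- By eye in the top view, the tins, bystanders and visible white lids are where they started. One white lid was hidden under the arm in the last full view, and I did not measure these positions.

**Disagreements:** The two cameras differed by 2–3 mm on the rack's x position, so I re-centred the rod visually before and during threading. I saw no sign of the bar being knocked before I picked it up again.

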